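# Clear the cover of a flat-lap grinder and hold it open

## Task

Take the scraper block and wipe all four stone chips off the closed cover of the green grinder, over the cover's edge into the steel chip tray on its side, touching the chips only with the scraper; then stand the scraper gently back upright on the bench, clear of the machine. With the chips out of the way, take the cover by its black grip, raise it about 60 degrees from closed and keep holding it there, still: it falls shut by itself, so finish with the gripper holding the cover open and do not let go. Leave the whetstone, the oil bottle and the mug where they stand.

Things in the scene. Friction and masses are not known exactly. Their poses are not given: they have to be found in the camera images.
- lap: Fixed flat-lap grinder, green, with a flat grey metal cover. Origin on the bench under its centre; x points from the grip edge to the hinge edge (away from the robot, turned up to 0.3 rad), y to the left, z up. Shut, the cover top is 133 mm above the bench and spans x and y -110 to +110 mm, bare but for grip and chips. The chip tray hangs on the -y side, the only side to wipe to.
- tray_floor (a point): Centre of the steel chip tray's inner floor, 33 mm above the bench, axes as the machine's. Open on top, inside 210 mm along x by 98 mm along y, walls 3 mm thick rising 49 mm above this floor (tops 51 mm below the cover's top). Its inner wall stands directly under the cover's -y edge.
- cover (a joint): Hinge of the cover, rad: 0 shut (flat), grows as the grip edge rises, stop at 1.45 rad; 60 degrees = 1.05 rad. The cover (0.4 kg) falls shut from any angle under its weight and a light hinge spring; about 3 N upwards at the grip lifts it.
- cover_hinge (a point): Middle of the hinge line, at the cover's rear (+x) edge, 130 mm above the bench; the hinge line runs along the machine's y.
- cover_grip (a point): Black barrel grip on a post on the cover's top, near the edge facing the robot. Origin at the barrel's centre: 191 mm from the hinge line, centred sideways, 31 mm above the cover's top (164 mm above the bench when shut). Barrel 28 mm thick, 34 mm long along the hinge direction (own y), flat ends: pinched by the ends it can turn between the fingers as the cover swings. Axes as the cover's.
- scraper: Scraper block, pale wood on a steel foot, about 0.2 kg, standing upright on the bench right of the machine. Foot 130 mm long (own x), 30 mm wide (own y), 16 mm high, flat underside; on it a ridge handle 84 mm long, 26 mm thick (along y), top 65 mm above the underside. Origin at the centre of the underside. It wipes along its own y, either face leading.
- chip1: One of four reddish-brown whetstone chips lying on the closed cover, about 24 x 18 mm and 10 mm high, 11 g; origin at the centre of its underside.
- chip2: One of four reddish-brown whetstone chips lying on the closed cover, about 24 x 18 mm and 10 mm high, 11 g; origin at the centre of its underside.
- chip3: One of four reddish-brown whetstone chips lying on the closed cover, about 24 x 18 mm and 10 mm high, 11 g; origin at the centre of its underside.
- chip4: One of four reddish-brown whetstone chips lying on the closed cover, about 24 x 18 mm and 10 mm high, 11 g; origin at the centre of its underside.
- whetstone: Bystander: dark whetstone in a wooden holder, 230 x 86 x 43 mm, on the bench left of the machine; origin under its centre.
- oil_bottle: Bystander: amber oil bottle with a red cap, 56 mm in diameter, 130 mm tall, right of the machine towards the rear; origin under its centre.
- mug: Bystander: white mug, 80 mm in diameter, 85 mm tall, left of the machine towards the rear; origin under its centre.

How it is judged (in metres and radians):
On the way, in this order (a step that is already met when the one before it is completed fails the run):
1. all four chips lie in the chip tray, the cover still shut, the scraper still in the gripper (x of chip1 in the frame of tray_floor between -0.106 and 0.106 m and y of chip1 in the frame of tray_floor between -0.052 and 0.052 m and z of each of chip1, chip2, chip3, chip4 in the frame of tray_floor below 0.04 m and x of chip2 in the frame of tray_floor between -0.106 and 0.106 m and y of chip2 in the frame of tray_floor between -0.052 and 0.052 m and x of chip3 in the frame of tray_floor between -0.106 and 0.106 m and y of chip3 in the frame of tray_floor between -0.052 and 0.052 m and x of chip4 in the frame of tray_floor between -0.106 and 0.106 m and y of chip4 in the frame of tray_floor between -0.052 and 0.052 m and value of joint cover below 0.08 rad and contact force between the fingers and scraper above 1 N), for 0.2 s.
2. the scraper stands upright on the bench, released, the cover still shut (height (world z) of scraper below 0.008 m and angle between scraper's own z axis and vertical below 0.12 rad and contact force between the fingers and scraper below 0.1 N and linear speed of scraper below 0.03 m/s and contact force between scraper and lap below 0.1 N and value of joint cover below 0.08 rad), for 0.2 s.
At the end, for the whole second after the job is handed in: The fingers hold the cover by its grip (over 1 N, grasp point within 45 mm of the grip), still (under 0.1 rad/s), 52 to 68 degrees open for the last second; all four chips are in the tray; the scraper stands upright (within 7 degrees) on the bench, released, clear of the machine; bystanders unmoved (value of joint cover between 0.907 and 1.187 rad and velocity of joint cover between -0.1 and 0.1 rad/s and contact force between the fingers and cover above 1 N and distance between the grasp point and cover_grip below 0.045 m and height (world z) of scraper below 0.008 m and angle between scraper's own z axis and vertical below 0.12 rad and contact force between the fingers and scraper below 0.1 N and linear speed of scraper below 0.03 m/s and contact force between scraper and lap below 0.1 N and x of chip1 in the frame of tray_floor between -0.106 and 0.106 m and y of chip1 in the frame of tray_floor between -0.052 and 0.052 m and z of each of chip1, chip2, chip3, chip4 in the frame of tray_floor below 0.04 m and x of chip2 in the frame of tray_floor between -0.106 and 0.106 m and y of chip2 in the frame of tray_floor between -0.052 and 0.052 m and x of chip3 in the frame of tray_floor between -0.106 and 0.106 m and y of chip3 in the frame of tray_floor between -0.052 and 0.052 m and x of chip4 in the frame of tray_floor between -0.106 and 0.106 m and y of chip4 in the frame of tray_floor between -0.052 and 0.052 m); the arm keeps its last pose, push and grip.
It fails at once if the gripper or arm touches a chip (contact force between any of the fingers, the arm and chip1 above 0.3 N or contact force between any of the fingers, the arm and chip2 above 0.3 N or contact force between any of the fingers, the arm and chip3 above 0.3 N or contact force between any of the fingers, the arm and chip4 above 0.3 N).
It fails at once if the cover is raised before all the chips are in the tray (value of joint cover above 0.15 rad and not ((x of chip1 in the frame of tray_floor between -0.106 and 0.106 m and y of chip1 in the frame of tray_floor between -0.052 and 0.052 m and z of chip1 in the frame of tray_floor below 0.04 m) and (x of chip2 in the frame of tray_floor between -0.106 and 0.106 m and y of chip2 in the frame of tray_floor between -0.052 and 0.052 m and z of chip2 in the frame of tray_floor below 0.04 m) and (x of chip3 in the frame of tray_floor between -0.106 and 0.106 m and y of chip3 in the frame of tray_floor between -0.052 and 0.052 m and z of chip3 in the frame of tray_floor below 0.04 m) and (x of chip4 in the frame of tray_floor between -0.106 and 0.106 m and y of chip4 in the frame of tray_floor between -0.052 and 0.052 m and z of chip4 in the frame of tray_floor below 0.04 m))).
It fails at once if the scraper is dropped (linear speed of scraper above 0.9 m/s and contact force between the fingers and scraper below 0.05 N).
It fails at once if the whetstone, oil bottle or mug is shifted by more than 20 mm or tipped (distance of any of whetstone, oil_bottle, mug from where it was at the start of the episode above 0.02 m or angle between any of whetstone, oil_bottle, mug's own z axis and vertical above 0.3 rad).
It also fails if it takes over 72 s, if anything falls off the work surface, if the arm or the gripper's body presses on something with over 40 N, if the wrist force passes 120 N, or if a joint passes its speed limit or range.

## Robot

A 7-joint arm with a two-finger parallel gripper is mounted at the origin on the work surface. World frame = base frame: x ahead of the robot, y to its left, z up, the work surface at z = 0. Lengths are in m, angles in degrees, forces in N, time in s.
With the tool pointing down it reaches from about 0.4 to 0.925 m from the base axis. Payload 5.6 kg.
Tool frame: the origin (TCP) lies at the very end of the fingers, on their centre line; the grasp point (between the pads) lies env.grasp_offset behind it (env.grasp_offset is the distance from the TCP to the grasp point, in m); x points along the fingers, y is the direction in which the jaws open and shut, and the axes are right-handed (so a half turn about x gives the same grasp; the last joint's range is limited). The gripper opens to 85 mm and grips with 20 to 120 N. Pads are 22 mm wide; open, the fingers measure 114 mm over their backs; the gripper's body (76 mm by 85 mm) begins 54 mm behind the grasp point. The pads swing forward as they close: fully open they stand 13 mm farther back than shut.
Start: joints at [-72.594, 26.786, -0.665, 91.828, 0.344, 61.387, -3.226], TCP at [0.221, 0.611, 0.202] pointing down, gripper open.
Joint ranges: [-144.91, 144.91], [-17.63, 115.5], [-89.93, 88.59], [15.96, 139.68], [-74.01, 254.01], [8.47, 105.57], [-167.45, 167.45]. Speed limits (degrees/s): [147.25, 147.25, 180, 180, 180, 180, 180].

## Interface

Orientations are given as a 3x3 rotation matrix whose columns are the frame's x, y, z axes.
In Python, from cell import env, capture gives the robot as it stands.
- The arm moves only by the shell command python3 -m crank 'ROWS' [OPENING]. ROWS is JSON, one flat list of numbers, 6 for each row, row after row: the shift along the tool's x, y, z in cm, then the turn, a rotation vector about the tool's x, y, z in degrees. A call has 1 to 8 rows; each row is the pose to reach, as a shift and turn from the pose commanded when the call began, along the tool's axes at that moment; what a row does not reach only later rows make up. A row lasts 1/8 s, in which the tool goes at most 62.5 mm and 10.7 degrees, less where a joint would pass 70% of its speed; a pose out of reach is approached as far as the arm can. A call with a gripper value outside its range is refused whole. OPENING is the closure, from 0 (fully open) to 1 (shut), set as the call begins (- or left out, the last holds). The fingers move at their own pace and stop on an object; the grip force is fixed at half the most. Time passes only in rows, so rows that repeat a pose let the fingers close. It gives the time, the measured TCP pose, the force and the opening at its end, in the units of the state.
- env.state(): the state, without advancing time (a new reading comes with each control period).
- capture(name): name is "side" or "top"; returns a dict with "img" (384x512x3 uint8, blue, green, red), "range_z" (384x512 float32, m along the optical axis (not along the pixel's ray), 0 where there is no reading), "camera_matrix" (3x3 intrinsics, pixels), "dist" ([k1, k2, p1, p2, k3] as OpenCV has them; the pictures are not rectified), "R" (3x3) and "t" (3): a world point X has camera coordinates R X + t. Camera axes: x right, y down, z forward; pixel columns grow to the right and rows downward; lengths in m; the calibration is good to about 2 mm. A picture is of the moment at which its call begins.
- env.finish_job(): hands the job in, once; it reports no verdict.
The state is a dict: "time": time; "joint_positions": joint angles; "dq": joint speeds; "effort": joint torques, N m; "ee_pos": TCP position; "tool_rot": TCP orientation; "contact_force": force on the tool from outside, world axes, zero at the start; "ft_torque": the same for the moment, N m; "width": opening from 0.0 (shut) to 1.0 (fully open).
Only numpy, scipy, OpenCV 4.12 (cv2) and the standard library are available. Lean on these libraries where they do the work, as an engineer would, in place of code of your own. Each camera call takes 0.05 s, during which the arm holds its last target.

## Working session

There is one attempt and no reset: what is moved stays moved. The work goes in short steps, Python scripts to look and compute and a shell command to move; the robot and the scene stay as the last step left them, time stands still between calls to the robot, and variables do not carry over. Pictures are saved under pics/ and viewed, and the job is handed in when it is done.

```bash
ls; mkdir -p pics; python3 - <<'E'
from cell import env,capture
import cv2
s=env.state();print(s,env.grasp_offset)
for n in("side","top"):
    c=capture(n);cv2.imwrite(f"pics/{n}0.png",c["img"]);print(c["camera_matrix"],c["dist"],c["R"],c["t"])
E
```

```text
pics
{'time': 0.0, 'joint_positions': array([-72.59484458,  26.83392105,  -0.66573642,  91.88326063,
         0.3442775 ,  61.3882085 ,  -3.22600879]), 'dq': array([-0.04494891,  0.132153  , -0.01031451, -0.00604942,  0.03194137,
       -0.02244852, -0.07012299]), 'effort': array([-1.87854057e-03, -5.32381582e+01,  2.03767244e-02, -2.51317191e+01,
        1.12865111e-02,  7.52620341e-03,  5.59342695e-06]), 'ee_pos': array([0.22075979, 0.61068454, 0.20114505]), 'tool_rot': array([[-4.93118397e-04,  3.39914618e-01,  9.40456171e-01],
       [-1.73617954e-03,  9.40454577e-01, -3.39914952e-01],
       [-9.99998371e-01, -1.80041908e-03,  1.26397353e-04]]), 'contact_force': array([-0.43540113, -0.40390978,  0.30842811]), 'ft_torque': array([-0.05276016,  0.06279549, -0.0206301 ]), 'width': 0.9992769859231414} 0.0187
[[494.94183696   0.         252.40671812]
 [  0.         494.94183696 187.73178454]
 [  0.           0.           1.        ]] [-0.03185215  0.          0.          0.          0.        ] [[ 0.90292334 -0.42954295 -0.01490977]
 [-0.34618844 -0.70627284 -0.61752104]
 [ 0.25472144  0.56273575 -0.78641303]] [-0.49458596  0.26853608  1.41784589]
[[456.81521606   0.         256.98078442]
 [  0.         456.81521606 193.66166575]
 [  0.           0.           1.        ]] [-0.12692648  0.          0.          0.          0.        ] [[-2.60210899e-02 -9.99641344e-01 -6.33141311e-03]
 [-9.77130442e-01  2.67712048e-02 -2.10948816e-01]
 [ 2.11042657e-01  6.97498402e-04 -9.77476604e-01]] [0.03492284 0.57990992 1.08657428]
```

View pics/side0.png

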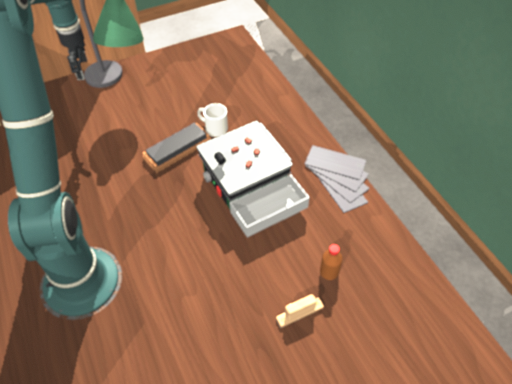

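View pics/top0.png

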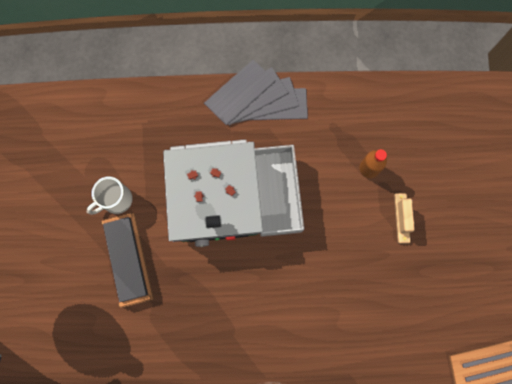

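The side view shows the machine at about (250,170), the scraper at (300,310) and the bottle at (331,262). The top view shows:
- cover: (165-260, 142-240)
- grip: (213,222)
- chips: (193,175), (216,172), (198,197), (230,190)
- tray: to the right of the cover
- scraper: (403,218)

Next I'll measure these.

```bash
cat > h.py <<'E'
import numpy as np,cv2
from cell import env,capture
def rays(c,px):
    px=np.asarray(px,float).reshape(-1,1,2)
    u=cv2.undistortPoints(px,c["camera_matrix"],np.array(c["dist"])).reshape(-1,2)
    return np.c_[u,np.ones(len(u))]
def onz(c,px,z):
    d=rays(c,px)@c["R"]; o=-c["R"].T@c["t"]
    return o+d*((z-o[2])/d[:,2])[:,None]
def cloud(c,mask=None):
    if mask is None: mask=np.ones(c["range_z"].shape,bool)
    v,u=np.nonzero(mask&(c["range_z"]>0))
    p=rays(c,np.c_[u,v])*c["range_z"][v,u][:,None]
    return (p-c["t"])@c["R"],np.c_[u,v]
def tri(c1,p1,c2,p2):
    A=[];b=[]
    for c,p in((c1,p1),(c2,p2)):
        d=rays(c,[p])[0]@c["R"];d/=np.linalg.norm(d);o=-c["R"].T@c["t"]
        P=np.eye(3)-np.outer(d,d);A.append(P);b.append(P@o)
    return np.linalg.lstsq(np.vstack(A),np.hstack(b),rcond=None)[0]
E
cat > m.py <<'E'
from h import *
C={n:capture(n) for n in("top","side")}
for n,c in C.items():
    img=c["img"];hsv=cv2.cvtColor(img,cv2.COLOR_BGR2HSV)
    P,uv=cloud(c); Z=np.zeros(img.shape[:2]);Z[uv[:,1],uv[:,0]]=P[:,2]
    X=np.zeros(img.shape[:2]+(3,));X[uv[:,1],uv[:,0]]=P
    # cover plane region
    reg=(X[...,0]>.4)&(X[...,0]<.95)&(np.abs(X[...,1])<.3)
    m=(reg&(np.abs(Z-.133)<.006)).astype(np.uint8)
    k,l,st,ce=cv2.connectedComponentsWithStats(m);i=1+np.argmax(st[1:,4])
    pm=l==i;print(n,"cover z",np.median(Z[pm]),"n",st[i,4])
    cn=max(cv2.findContours(pm.astype(np.uint8),0,1)[0],key=len)
    W=onz(c,cn.reshape(-1,2),.133)[:,:2].astype(np.float32)
    r=cv2.minAreaRect(W);print(" cover rect",r)
    # chips
    sat=hsv[...,1]>90; red=(hsv[...,0]<15)|(hsv[...,0]>170)
    hull=np.zeros(m.shape,np.uint8);cv2.fillConvexPoly(hull,cv2.convexHull(cn),1)
    hull=cv2.erode(hull,np.ones((5,5)))
    k,l,st,ce=cv2.connectedComponentsWithStats((sat&red&(hull>0)).astype(np.uint8))
    for j in range(1,k):
        if st[j,4]>12:print(" chip",ce[j].round(1),st[j,4],onz(c,[ce[j]],.14)[0].round(4),"z",Z[l==j].max().round(4))
    dark=(hsv[...,2]<60)&(hull>0)
    k,l,st,ce=cv2.connectedComponentsWithStats(dark.astype(np.uint8))
    for j in range(1,k):
        if st[j,4]>20:
            q=X[l==j];print(" grip",ce[j].round(1),st[j,4],"z",np.percentile(q[:,2],[10,50,95]).round(4), onz(c,[ce[j]],.172)[0].round(4), 'cloud top', q[q[:,2]>.16].mean(0).round(4))
    # scraper
    reg=(X[...,0]>.3)&(X[...,0]<.8)&(X[...,1]<-.25)&(X[...,1]>-.6)
    for nm,lo,hi in(("foot",.011,.02),("ridge",.06,.07)):
        mm=reg&(Z>lo)&(Z<hi)&(hsv[...,1]>40)&(hsv[...,2]>150)
        q=X[mm]
        if len(q)>5:
            r=cv2.minAreaRect(q[:,:2].astype(np.float32));print(" ",nm,len(q),np.median(q[:,2]).round(4),r)
    mm=reg&(Z>.03)&(hsv[...,2]<=150)
    # bottle
    mm=(X[...,0]>.4)&(X[...,1]<-.2)&(X[...,1]>-.6)&(Z>.08)&(Z<.2)
    q=X[mm&(X[...,1]<-.3)];print(" bottle",len(q),q.mean(0) if len(q) else 0)
    # tray wall tops
    mm=(X[...,0]>.4)&(X[...,0]<.9)&(np.abs(X[...,1])<.35)&(Z>.078)&(Z<.086)
    q=X[mm];r=cv2.minAreaRect(q[:,:2].astype(np.float32));print(" traytop",len(q),r)
E
python3 m.py
```

```text
top cover z 0.13197772426784313 n 7975
 cover rect ((0.5813538432121277, 0.12740977108478546), (0.22843597829341888, 0.21836379170417786), 4.20771598815918)
 chip [215.2 172.6] 62 [0.6175 0.1169 0.14  ] z 0.1461
 chip [192.3 174.6] 64 [0.6141 0.1713 0.14  ] z 0.1459
 chip [230.  190.2] 64 [0.5737 0.0824 0.14  ] z 0.1466
 chip [198.7 196.3] 62 [0.5613 0.1561 0.14  ] z 0.1456
 grip [213.  221.5] 131 z [0.1694 0.1739 0.1771] [0.4957 0.1196 0.172 ] cloud top [0.4955 0.1194 0.1735]
  foot 211 0.0154 ((0.51847904920578, -0.35846003890037537), (0.1282305121421814, 0.02809303067624569), 0.13504649698734283)
  ridge 304 0.0641 ((0.5168748497962952, -0.3574952483177185), (0.08446741104125977, 0.027986664324998856), 1.0014468431472778)
 bottle 16 [ 0.64840824 -0.30488023  0.08769552]
 traytop 307 ((0.5948261022567749, -0.14650630950927734), (0.2193569839000702, 0.3321332335472107), 2.5008585453033447)
side cover z 0.13203860913998905 n 3548
 cover rect ((0.5819266438484192, 0.12332631647586823), (0.22882391512393951, 0.22641479969024658), 4.31144905090332)
 chip [247.5 140.4] 23 [0.6129 0.1683 0.14  ] z 0.1461
 chip [234.7 149.1] 26 [0.5615 0.1524 0.14  ] z 0.1442
 chip [256.1 151.7] 24 [0.6167 0.1133 0.14  ] z 0.1472
 chip [248.4 163.9] 29 [0.5741 0.0784 0.14  ] z 0.1458
 grip [219.7 159.7] 31 z [0.1573 0.1683 0.1737] [0.4935 0.1058 0.172 ] cloud top [0.4945 0.1103 0.1691]
  foot 190 0.0148 ((0.5208722949028015, -0.315104216337204), (0.12479878216981888, 0.2563241124153137), 89.15475463867188)
  ridge 95 0.0636 ((0.5657997131347656, -0.34355679154396057), (0.18580134212970734, 0.04664035141468048), 19.542816162109375)
 bottle 63 [ 0.65613451 -0.30534371  0.08777239]
 traytop 365 ((0.5935389995574951, -0.09198740124702454), (0.21988581120967865, 0.446795791387558), 2.747746229171753)
```

```bash
cat > plan.py <<'E'
# usage: plan.py x y z yaw_deg(of tool y) [tilt_deg about tool y] -> shift cm (tool), rotvec deg
import sys
from h import *
from scipy.spatial.transform import Rotation as Ro
a=list(map(float,sys.argv[1:]));s=env.state()
R0=s["tool_rot"];p=s["ee_pos"]
t=np.radians(a[3]);y=np.array([np.cos(t),np.sin(t),0]);x=np.array([0,0,-1.]);R1=np.c_[x,y,np.cross(x,y)]
if len(a)>4:R1=R1@Ro.from_euler("y",a[4],degrees=True).as_matrix()
print("shift cm",(R0.T@(np.array(a[:3])-p)*100).round(2),"rot",Ro.from_matrix(R0.T@R1).as_rotvec(degrees=True).round(2))
print("pos",p.round(4),"yaw",np.degrees(np.arctan2(R0[1,1],R0[0,1])).round(2),"F",s["contact_force"].round(2),"w",round(s["width"],3),"t",s["time"],"q",s["joint_positions"].round(1))
E
python3 plan.py .45 .25 .34 -10
python3 - <<'E'
from h import *
c=capture("top");h=cv2.cvtColor(c["img"],cv2.COLOR_BGR2HSV)
m=((h[...,0]<6)|(h[...,0]>174))&(h[...,1]>200)&(h[...,2]>150)
P,uv=cloud(c,m);s=P[:,1]<-.2;print("cap",P[s].mean(0),s.sum())
# scraper two-view ridge ends
d=capture("side")
for n,c in(("top",c),("side",d)):
    h=cv2.cvtColor(c["img"],cv2.COLOR_BGR2HSV);m=(h[...,0]>14)&(h[...,0]<32)&(h[...,1]>50)&(h[...,2]>170)
    P,uv=cloud(c,m);s=(P[:,1]<-.25)&(P[:,1]>-.45)&(P[:,2]>.055)
    r=cv2.minAreaRect(uv[s].astype(np.float32));print(n,r,P[s].mean(0),np.percentile(P[s][:,2],[5,50,95]))
    globals()[n]=(c,r[0])
print("tri",tri(*top,*side))
E
```

```text
shift cm [-13.82 -26.17  33.82] rot [8.012e+01 5.000e-02 5.000e-02]
pos [0.2209 0.6109 0.2015] yaw 70.12 F [-0.49 -0.41 -0.07] w 1.0 t 0.2 q [-72.6  26.8  -0.7  91.9   0.3  61.4  -3.2]Traceback (most recent call last):
  File "<stdin>", line 4, in <module>
  File "h.py", line 13, in cloud
    p=rays(c,np.c_[u,v])*c["range_z"][v,u][:,None]
      ~~~~^^^^^^^^^^^^^^
  File "h.py", line 5, in rays
    u=cv2.undistortPoints(px,c["camera_matrix"],np.array(c["dist"])).reshape(-1,2)
      ~~~~~~~~~~~~~~~~~~~^^^^^^^^^^^^^^^^^^^^^^^^^^^^^^^^^^^^^^^^^^^
cv2.error: OpenCV(4.12.0) /io/opencv/modules/calib3d/src/undistort.dispatch.cpp:347: error: (-215:Assertion failed) CV_IS_MAT(_src) && CV_IS_MAT(_dst) && (_src->rows == 1 || _src->cols == 1) && (_dst->rows == 1 || _dst->cols == 1) && _src->cols + _src->rows - 1 == _dst->rows + _dst->cols - 1 && (CV_MAT_TYPE(_src->type) == CV_32FC2 || CV_MAT_TYPE(_src->type) == CV_64FC2) && (CV_MAT_TYPE(_dst->type) == CV_32FC2 || CV_MAT_TYPE(_dst->type) == CV_64FC2) in function 'cvUndistortPointsInternal'
```

```bash
python3 -m crank '[-3.5,-2,2,10,0,0, -7,-5,6,20,0,0, -10.5,-9,11,30,0,0, -14,-13,16,40,0,0, -14,-17,21,50,0,0, -14,-20,26,60,0,0, -14,-23,30,70,0,0, -14,-26,34,80,0,0]'
python3 plan.py .52 -.2 .30 -80
python3 - <<'E'
from h import *
c=capture("top");h=cv2.cvtColor(c["img"],cv2.COLOR_BGR2HSV)
m=((h[...,0]<6)|(h[...,0]>174))&(h[...,1]>150)&(h[...,2]>150)
P,uv=cloud(c,m);s=P[:,1]<-.2;print("cap",P[s].mean(0),s.sum())
d=capture("side")
for n,c in(("top",c),("side",d)):
    h=cv2.cvtColor(c["img"],cv2.COLOR_BGR2HSV);m=(h[...,0]>8)&(h[...,0]<35)&(h[...,1]>40)&(h[...,2]>150)
    P,uv=cloud(c,m);s=(P[:,1]<-.25)&(P[:,1]>-.45)&(P[:,2]>.055)&(P[:,0]<.6)
    r=cv2.minAreaRect(uv[s].astype(np.float32));print(n,r,P[s].mean(0),np.percentile(P[s][:,2],[5,50,95]))
    globals()[n]=(c,r[0])
print("tri",tri(*top,*side))
E
```

```text
time: 1.25
ee_pos: [0.4534, 0.2489, 0.3425]
tool_rot: [[0.001, 0.984, -0.178], [0.001, -0.178, -0.984], [-1.0, 0.001, -0.001]]
contact_force: [1.4, 1.7, 0.4]
width: 1.004
shift cm [ 4.22 14.55 42.98] rot [ 6.972e+01 -6.000e-02 -0.000e+00]
pos [0.4534 0.2489 0.3425] yaw -10.28 F [1.4  1.71 0.38] w 1.004 t 1.25 q [-53.6   6.4  23.4 101.2  -2.7  72.9 -39.8]
cap [ 0.6615629  -0.28939085  0.10874736] 109
top ((407.5, 214.5), (33.0, 11.0), 90.0) [ 0.51500659 -0.35751425  0.06367407] [0.05825174 0.06390775 0.06726878]
side ((300.58905029296875, 304.59588623046875), (10.345073699951172, 31.86282730102539), 65.55604553222656) [ 0.51385521 -0.36654778  0.06199636] [0.05703961 0.06232759 0.06638135]
tri [ 0.51766416 -0.36006164  0.05737497]
```

```bash
python3 -m crank '[1,2,5,9,0,0, 1,4,11,18,0,0, 2,6,17,27,0,0, 2,8,23,36,0,0, 3,10,29,45,0,0, 3,12,34,54,0,0, 4,13,39,62,0,0, 4,14.5,43,70,0,0]'
python3 plan.py .517 -.358 .12 -89.5
```

```text
time: 2.35
ee_pos: [0.5209, -0.1985, 0.3016]
tool_rot: [[-0.001, 0.172, -0.985], [0.001, -0.985, -0.172], [-1.0, -0.001, 0.001]]
contact_force: [0.3, 0.2, -0.3]
width: 0.999
shift cm [18.14 15.66  3.11] rot [9.38 0.04 0.05]
pos [ 0.5209 -0.1985  0.3016] yaw -80.12 F [ 0.34  0.15 -0.33] w 0.999 t 2.35 q [-22.7  15.6  49.5 100.6 -12.6  69.7 -50. ]
```

```bash
sed -i 's/^C=/C=/' m.py; python3 - <<'E'
from h import *
# yaw of scraper & cover from top view edges
c=capture("top");img=c["img"];P,uv=cloud(c)
X=np.zeros(img.shape);X[uv[:,1],uv[:,0]]=P
q=(X[...,0]>.42)&(X[...,0]<.62)&(X[...,1]<-.32)&(X[...,1]>-.4)&(X[...,2]>.01)
for lo,hi in((.011,.022),(.055,.07)):
    m=q&(X[...,2]>lo)&(X[...,2]<hi)
    p=X[m][:,:2]-X[m][:,:2].mean(0);w,v=np.linalg.eigh(p.T@p);a=v[:,1]*np.sign(v[0,1]);print(lo,X[m].mean(0),np.degrees(np.arctan2(a[1],a[0])))
# cover left/front edges: fit lines at depth discontinuity
m=(np.abs(X[...,2]-.132)<.004)
for sgn in(1,-1):
    pts=[]
    for xx in np.arange(.50,.67,.004):
        s=m&(np.abs(X[...,0]-xx)<.002)&(X[...,1]>-.05)&(X[...,1]<.3)
        if s.sum()>5:pts.append((xx,(sgn*X[s][:,1]).max()*sgn))
    pts=np.array(pts);k=np.polyfit(pts[:,0],pts[:,1],1);print("edge y",sgn,np.degrees(np.arctan(k[0])),"at .5765:",np.polyval(k,.5765))
E
```

```text
0.011 [nan nan nan] 0.0
0.055 [nan nan nan] 0.0
edge y 1 4.045853721960608 at .5765: 0.23562168997234118
edge y -1 3.9285727272063635 at .5765: 0.018866369474932802<stdin>:8: RuntimeWarning: Mean of empty slice.
  ret = um.true_divide(
```

```bash
python3 -m crank '[0,4,0.8,2.4,0,0, 0,8,1.6,4.8,0,0, 0,12,2.4,7,0,0, 2,15.5,3.1,9.4,0,0, 6,15.7,3.1,9.4,0,0, 10,15.7,3.1,9.4,0,0, 14,15.7,3.1,9.4,0,0, 18,15.7,3.1,9.4,0,0]'
python3 plan.py .517 -.358 .024 -89.5
python3 - <<'E'
from h import *
for n in("side","top"):cv2.imwrite(f"pics/{n}1.png",capture(n)["img"])
E
```

```text
time: 3.4
ee_pos: [0.5193, -0.356, 0.1205]
tool_rot: [[0.0, 0.015, -1.0], [0.001, -1.0, -0.015], [-1.0, -0.001, -0.0]]
contact_force: [0.2, 1.1, 0.4]
width: 1.0
shift cm [9.65 0.21 0.23] rot [ 0.37 -0.01  0.05]
pos [ 0.5193 -0.356   0.1205] yaw -89.13 F [0.18 1.05 0.36] w 1.0 t 3.4 q [ -0.2  36.   44.6 100.9 -30.   55.8 -32.7]
```

View pics/side1.png

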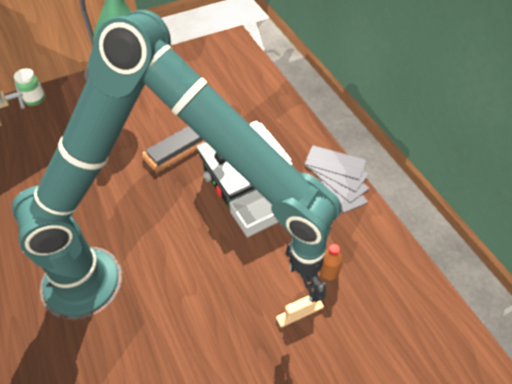

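View pics/top1.png

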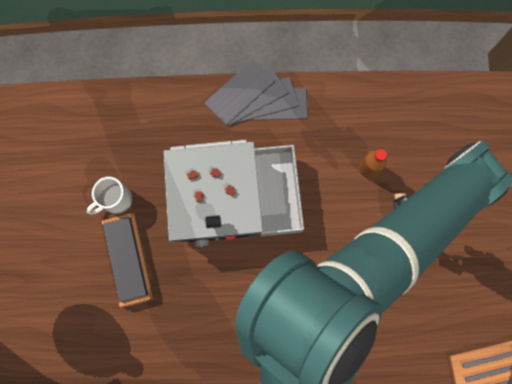

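The side view shows the gripper at (315,285), above the scraper at (300,310). In the top view the chips are unchanged and the arm hides the scraper. I'll go down and grip.

```bash
python3 -m crank '[2,0.2,0.2,0.4,0,0, 4,0.2,0.2,0.4,0,0, 6,0.2,0.2,0.4,0,0, 8,0.2,0.2,0.4,0,0, 9.2,0.2,0.2,0.4,0,0, 9.6,0.2,0.2,0.4,0,0]' 0
python3 -m crank '[0,0,0,0,0,0, 0,0,0,0,0,0, 0,0,0,0,0,0, 0,0,0,0,0,0, 0,0,0,0,0,0, 0,0,0,0,0,0]' 1
python3 plan.py .517 -.358 .024 -89.5
```

```text
time: 4.25
ee_pos: [0.5161, -0.3592, 0.0251]
tool_rot: [[-0.001, 0.006, -1.0], [0.0, -1.0, -0.006], [-1.0, -0.0, 0.001]]
contact_force: [0.2, -0.2, 0.7]
width: 1.003
time: 5.0
ee_pos: [0.5171, -0.3599, 0.0269]
tool_rot: [[0.001, 0.006, -1.0], [-0.001, -1.0, -0.006], [-1.0, 0.001, -0.001]]
contact_force: [0.1, -1.2, 5.6]
width: 0.284
shift cm [ 0.29 -0.19  0.01] rot [-0.18 -0.08 -0.05]
pos [ 0.5171 -0.3599  0.0269] yaw -89.68 F [ 0.11 -1.24  5.58] w 0.284 t 5.0 q [  3.8  42.8  39.5 103.1 -36.1  47.3 -28.5]
```

```bash
python3 -m crank '[-2,0,0,0,0,0, -5,0,0,0,0,0, -9,0,0,0,0,0, -13,0,0,0,0,0, -17,0,0,0,0,0, -21,0,0,0,0,0]'
python3 plan.py .5836 .2127 .235 -86
```

```text
time: 5.75
ee_pos: [0.516, -0.3589, 0.2378]
tool_rot: [[-0.0, 0.005, -1.0], [0.001, -1.0, -0.005], [-1.0, -0.001, 0.0]]
contact_force: [-0.5, -0.6, -1.7]
width: 0.282
shift cm [  0.32 -57.12  -7.07] rot [-3.69  0.02  0.04]
pos [ 0.516  -0.3589  0.2378] yaw -89.69 F [-0.52 -0.58 -1.74] w 0.282 t 5.75 q [ -3.8  28.8  50.   95.3 -23.6  67.2 -37.6]
```

```bash
python3 -m crank '[0,-3,-0.3,0,0,0, 0,-7,-0.8,-0.5,0,0, 0,-11.5,-1.4,-1,0,0, 0,-16,-2,-1,0,0, 0,-20.5,-2.6,-1.5,0,0, 0,-25,-3.2,-1.8,0,0, 0,-28,-3.6,-2,0,0, 0,-29.5,-3.8,-2,0,0]'
python3 plan.py .5836 .2127 .235 -86
```

```text
time: 6.75
ee_pos: [0.5526, -0.0621, 0.2363]
tool_rot: [[-0.001, 0.043, -0.999], [0.001, -0.999, -0.043], [-1.0, -0.001, 0.0]]
contact_force: [-0.3, 0.0, -1.9]
width: 0.286
shift cm [  0.15 -27.32  -4.28] rot [-1.54  0.03  0.05]
pos [ 0.5526 -0.0621  0.2363] yaw -87.54 F [-0.29  0.01 -1.88] w 0.286 t 6.75 q [-36.8  19.8  50.  105.5 -17.1  62.6 -67.9]
```

```bash
python3 -m crank '[0,-3,-0.5,-0.5,0,0, 0,-7,-1.1,-1,0,0, 0,-11.5,-1.8,-1,0,0, 0,-16,-2.5,-1.5,0,0, 0,-20.5,-3.2,-1.5,0,0, 0,-24.5,-3.9,-1.5,0,0, 0,-26.7,-4.2,-1.5,0,0, 0,-27.3,-4.3,-1.5,0,0]'
python3 plan.py .5836 .2127 .168 -86
python3 - <<'E'
from h import *
for n in("side","top"):cv2.imwrite(f"pics/{n}2.png",capture(n)["img"])
E
```

```text
time: 7.75
ee_pos: [0.5847, 0.2105, 0.2359]
tool_rot: [[-0.0, 0.067, -0.998], [-0.001, -0.998, -0.067], [-1.0, 0.001, 0.0]]
contact_force: [-0.1, -0.4, -3.0]
width: 0.279
shift cm [ 6.79 -0.23  0.09] rot [-0.14  0.02 -0.05]
pos [0.5847 0.2105 0.2359] yaw -86.14 F [-0.07 -0.36 -3.03] w 0.279 t 7.75 q [-55.5  26.5  44.7  96.3 -20.1  65.6 -91.5]
```

View pics/side2.png

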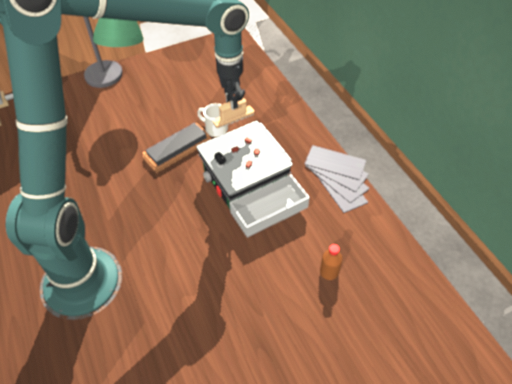

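View pics/top2.png

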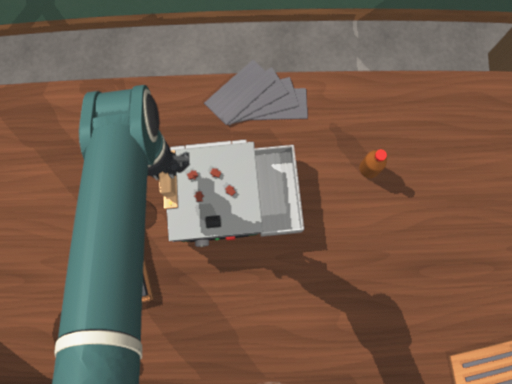

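The scraper is held at about (235,112) in the side view, over the cover's left strip. All four chips lie to its right, in the wipe direction. I'll lower it and feel for contact.

```bash
python3 -m crank '[1.5,-0.2,0.1,0,0,0, 3,-0.3,0.1,0,0,0, 4.5,-0.3,0.1,0,0,0, 6,-0.3,0.1,0,0,0, 6.6,-0.3,0.1,0,0,0, 6.6,-0.3,0.1,0,0,0]'
python3 -m crank '[0.2,0,0,0,0,0, 0.4,0,0,0,0,0, 0.4,0,0,0,0,0]'
python3 plan.py .5836 .2127 .162 -86
```

```text
time: 8.6
ee_pos: [0.5835, 0.2131, 0.1696]
tool_rot: [[-0.0, 0.067, -0.998], [-0.001, -0.998, -0.067], [-1.0, 0.001, 0.001]]
contact_force: [-0.2, 0.7, -1.9]
width: 0.285
time: 8.98
ee_pos: [0.5836, 0.2134, 0.1662]
tool_rot: [[0.0, 0.067, -0.998], [0.0, -0.998, -0.067], [-1.0, -0.0, -0.0]]
contact_force: [-0.1, 0.1, -2.6]
width: 0.285
shift cm [0.42 0.07 0.  ] rot [-0.17 -0.01  0.01]
pos [0.5836 0.2134 0.1662] yaw -86.17 F [-0.11  0.05 -2.62] w 0.285 t 8.975 q [-53.8  30.6  42.2 100.1 -23.7  58.5 -89.1]
```

```bash
python3 -m crank '[0.1,0,0,0,0,0, 0.2,0,0,0,0,0, 0.2,0,0,0,0,0]'
python3 -m crank '[0.1,0,0,0,0,0, 0.2,0,0,0,0,0, 0.2,0,0,0,0,0]'
python3 plan.py .5836 .2127 .162 -86
python3 - <<'E'
from h import *
c=capture("side");cv2.imwrite("pics/side3.png",cv2.resize(c["img"][80:220,160:340],None,fx=4,fy=4))
E
```

```text
time: 9.35
ee_pos: [0.5835, 0.2133, 0.164]
tool_rot: [[-0.0, 0.067, -0.998], [-0.0, -0.998, -0.067], [-1.0, 0.0, 0.0]]
contact_force: [0.6, -1.5, -1.8]
width: 0.286
time: 9.72
ee_pos: [0.5835, 0.2133, 0.162]
tool_rot: [[-0.0, 0.067, -0.998], [-0.0, -0.998, -0.067], [-1.0, 0.0, 0.0]]
contact_force: [-0.3, -0.2, -2.3]
width: 0.281
shift cm [-0.    0.06 -0.01] rot [-0.18  0.01 -0.  ]
pos [0.5835 0.2133 0.162 ] yaw -86.18 F [-0.27 -0.16 -2.3 ] w 0.281 t 9.725 q [-53.7  30.9  42.  100.3 -23.9  58.1 -88.9]
```

View pics/side3.png

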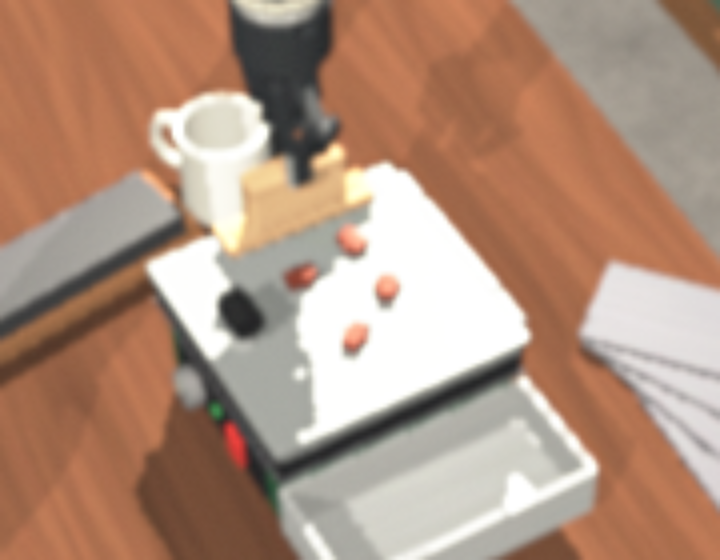

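In this 4x crop the scraper stands just over the cover's left edge, at about (300,220). The nearest chip is at (350,240), a little ahead of its face. There's no contact force yet, so I'll go down a bit more.

```bash
python3 -m crank '[0.1,0,0,0,0,0, 0.15,0,0,0,0,0, 0.15,0,0,0,0,0]'
python3 -m crank '[0.1,0,0,0,0,0, 0.15,0,0,0,0,0, 0.15,0,0,0,0,0]'
```

```text
time: 10.15
ee_pos: [0.5835, 0.2133, 0.1605]
tool_rot: [[-0.0, 0.067, -0.998], [0.0, -0.998, -0.067], [-1.0, -0.0, 0.0]]
contact_force: [1.2, -0.4, -1.7]
width: 0.283
time: 10.52
ee_pos: [0.5835, 0.2133, 0.1592]
tool_rot: [[-0.0, 0.067, -0.998], [0.0, -0.998, -0.067], [-1.0, -0.0, 0.0]]
contact_force: [-1.4, 0.9, -1.2]
width: 0.281
```

```bash
python3 -m crank '[0.1,0,0,0,0,0, 0.1,0,0,0,0,0, 0.1,0,0,0,0,0]'
python3 plan.py .5699 .0172 .159 -86;python3 plan.py .5965 -.006 .159 -86;
```

```text
time: 10.9
ee_pos: [0.5835, 0.2134, 0.1584]
tool_rot: [[-0.0, 0.067, -0.998], [0.0, -0.998, -0.067], [-1.0, -0.0, 0.0]]
contact_force: [-3.8, -1.3, 3.8]
width: 0.281
shift cm [-0.06 19.48  2.67] rot [-0.17  0.01  0.02]
pos [0.5835 0.2134 0.1584] yaw -86.17 F [-3.77 -1.33  3.85] w 0.281 t 10.9 q [-53.5  31.1  41.9 100.4 -24.1  57.7 -88.7]
shift cm [-0.06 21.97  0.17] rot [-0.17  0.01  0.02]
pos [0.5835 0.2134 0.1584] yaw -86.17 F [-3.77 -1.33  3.85] w 0.281 t 10.9 q [-53.5  31.1  41.9 100.4 -24.1  57.7 -88.7]
```

Contact is about 6 N above the free-hanging reading. I'll wipe toward -y with slight pressure.

```bash
python3 -m crank '[-0.05,0.8,0,0,0,0, -0.05,2,0,0,0,0, -0.05,3.2,0,0,0,0, -0.05,4.4,0,0,0,0, -0.05,5.6,0,0,0,0, -0.05,6.8,0,0,0,0, -0.05,8,0,0,0,0, -0.05,8.8,0,0,0,0]'
python3 - <<'E'
from h import *
for n in("side","top"):
    c=capture(n);cv2.imwrite(f"pics/{n}4.png",cv2.resize(c["img"][80:260,130:340],None,fx=3.5,fy=3.3))
E
```

```text
time: 11.9
ee_pos: [0.5895, 0.1245, 0.1586]
tool_rot: [[-0.0, 0.066, -0.998], [-0.0, -0.998, -0.066], [-1.0, 0.0, 0.0]]
contact_force: [0.3, 1.6, 0.0]
width: 0.283
```

View pics/side4.png

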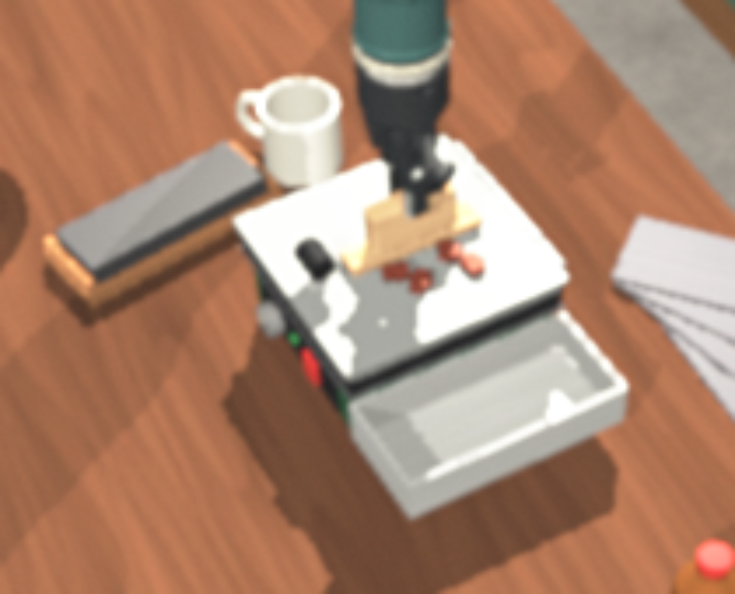

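View pics/top4.png

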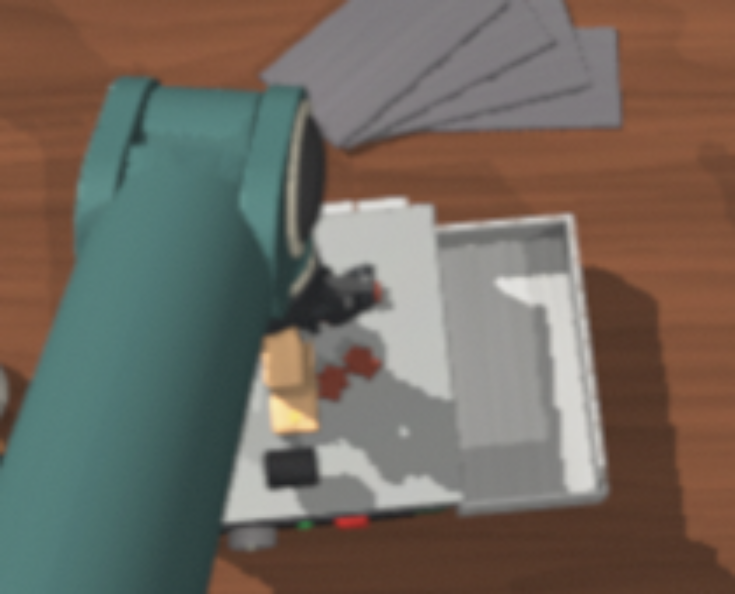

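The side crop shows all four chips bunched in front of the foot at about (400-480, 250-280), with the scraper clear of the grip at (315,257). I'll keep wiping.

```bash
python3 -m crank '[0,0.9,0,0,0,0, 0,2.1,0,0,0,0, 0,3.3,0,0,0,0, 0,4.5,0,0,0,0, 0,5.7,0,0,0,0, 0,6.9,0,0,0,0, 0,8.1,0,0,0,0, 0,8.9,0,0,0,0]'
python3 - <<'E'
from h import *
for n in("side","top"):
    c=capture(n);cv2.imwrite(f"pics/{n}5.png",cv2.resize(c["img"][80:260,130:340],None,fx=3.5,fy=3.3))
E
```

```text
time: 13.0
ee_pos: [0.5954, 0.0356, 0.1586]
tool_rot: [[0.0, 0.066, -0.998], [-0.0, -0.998, -0.066], [-1.0, 0.0, -0.0]]
contact_force: [-0.2, 1.9, 0.7]
width: 0.286
```

View pics/side5.png

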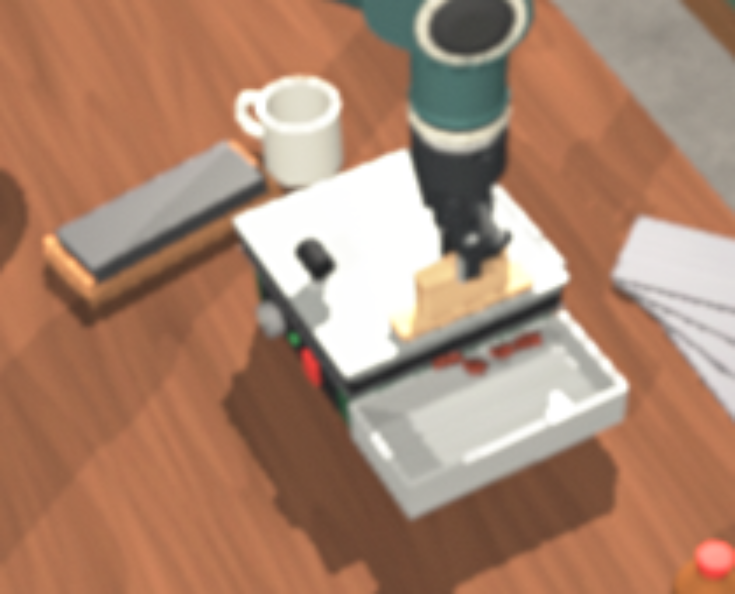

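View pics/top5.png

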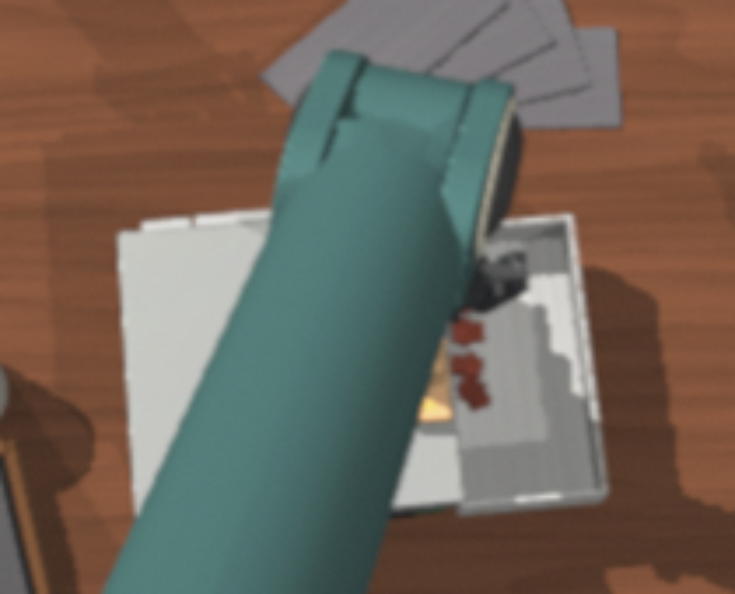

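The chips are already going over the edge, at about (440-540, 340-370) in the side crop. I'll push 2.5 cm further to clear them all.

```bash
python3 -m crank '[0,0.8,0,0,0,0, 0,1.8,0,0,0,0, 0,2.5,0,0,0,0, 0,2.5,0,0,0,0]'
python3 -m crank '[-2,2.5,0,0,0,0, -5,3,0,0,0,0, -8,4,0,0,0,0, -8,4,0,0,0,0]'
cat > chips.py <<'E'
from h import *
import sys
o=np.array([.5765,.127]);t=np.radians(4);A=np.array([[np.cos(t),np.sin(t)],[-np.sin(t),np.cos(t)]])
for n in("side","top"):
    c=capture(n);cv2.imwrite(f"pics/{n}{sys.argv[1]}.png",cv2.resize(c["img"][80:260,130:340],None,fx=3.5,fy=3.3))
    h=cv2.cvtColor(c["img"],cv2.COLOR_BGR2HSV);P,uv=cloud(c)
    m=(((h[...,0]<12)|(h[...,0]>172))&(h[...,1]>90))[uv[:,1],uv[:,0]]
    L=(P[:,:2]-o)@A.T
    m&=(np.abs(L[:,0])<.108)&(L[:,1]<.11)&(L[:,1]>-.215)
    I=np.zeros(h.shape[:2],np.uint8);I[uv[m][:,1],uv[m][:,0]]=1
    k,l,st,ce=cv2.connectedComponentsWithStats(I);lb=l[uv[:,1],uv[:,0]]
    for j in range(1,k):
        if st[j,4]>8:
            s=lb==j;print(n,ce[j].round(),st[j,4],"lap xy",L[s].mean(0).round(3),"y rng",L[s][:,1].min().round(3),L[s][:,1].max().round(3),"zmax",P[s][:,2].max().round(3))
E
python3 chips.py 6
```

```text
time: 13.6
ee_pos: [0.597, 0.0102, 0.1586]
tool_rot: [[0.0, 0.065, -0.998], [-0.001, -0.998, -0.065], [-1.0, 0.001, -0.0]]
contact_force: [-0.0, -1.4, 0.0]
width: 0.284
time: 14.1
ee_pos: [0.6006, -0.0296, 0.2402]
tool_rot: [[0.003, 0.065, -0.998], [-0.0, -0.998, -0.065], [-1.0, 0.001, -0.003]]
contact_force: [0.4, 0.5, -2.6]
width: 0.281
side [253. 217.] 624 lap xy [-0.045 -0.141] y rng -0.215 0.057 zmax 0.074
side [281. 192.] 30 lap xy [ 0.065 -0.127] y rng -0.137 -0.116 zmax 0.047
side [273. 197.] 27 lap xy [ 0.034 -0.129] y rng -0.139 -0.115 zmax 0.049
side [265. 199.] 26 lap xy [ 0.008 -0.125] y rng -0.136 -0.114 zmax 0.047
side [256. 204.] 29 lap xy [-0.026 -0.129] y rng -0.138 -0.121 zmax 0.048
top [294. 234.] 21 lap xy [-0.107 -0.194] y rng -0.213 -0.173 zmax 0.004
top [185. 243.] 57 lap xy [-0.104  0.09 ] y rng 0.067 0.11 zmax 0.091
```

View pics/side6.png

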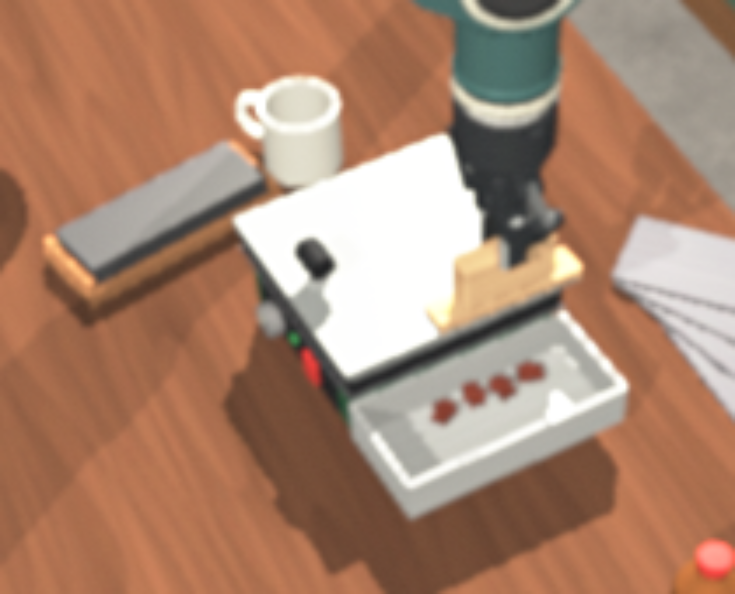

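View pics/top6.png

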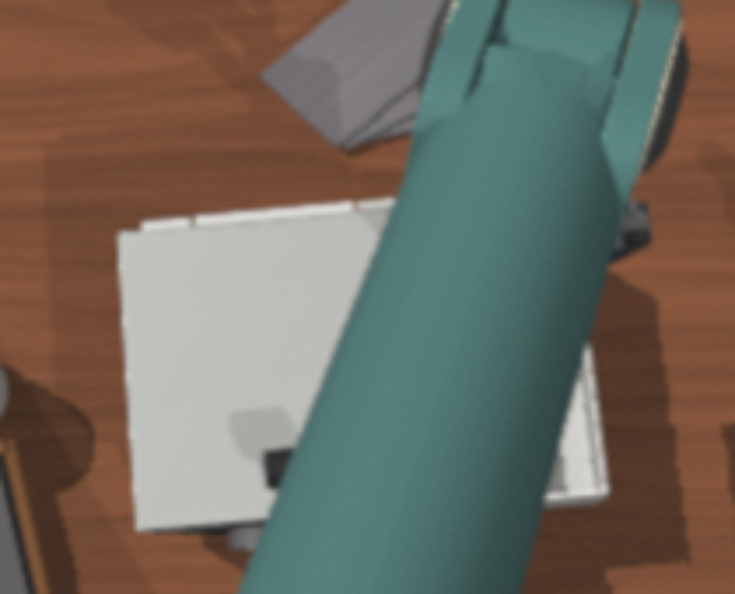

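All four chips lie on the tray floor, at (440-530, 370-410) in the side crop, with their tops at about 47 mm. Next I'll return the scraper to its original spot.

```bash
python3 plan.py .518 -.350 .24 -89.5
```

```text
shift cm [-0.25 31.62 10.23] rot [3.34 0.1  0.02]
pos [ 0.5989 -0.0277  0.2374] yaw -86.16 F [-0.36  0.77 -3.47] w 0.286 t 14.2 q [-35.5  24.4  46.6  99.3 -19.3  64.8 -69.2]
```

```bash
python3 -m crank '[0,3,1,0.3,0,0, 0,7.5,2.5,0.8,0,0, 0,12.5,4,1.3,0,0, 0,17.5,5.5,1.8,0,0, 0,22.5,7,2.3,0,0, 0,27,8.5,2.8,0,0, 0,30.3,9.8,3.2,0,0, 0,31.6,10.2,3.3,0,0]'
python3 -m crank '[2,0,0,0,0,0, 5,0,0,0,0,0, 9,0,0,0,0,0, 13,0,0,0,0,0, 16,0,0,0,0,0, 18,0,0,0,0,0, 19,0,0,0,0,0, 19,0,0,0,0,0]'
python3 plan.py .518 -.350 .026 -89.5
python3 - <<'E'
from h import *
c=capture("side");cv2.imwrite("pics/side7.png",cv2.resize(c["img"][200:384,220:420],None,fx=3.5,fy=3.2))
E
```

```text
time: 15.2
ee_pos: [0.5171, -0.3516, 0.2369]
tool_rot: [[-0.003, 0.006, -1.0], [0.001, -1.0, -0.006], [-1.0, -0.001, 0.003]]
contact_force: [-0.2, 0.1, -2.8]
width: 0.283
time: 16.2
ee_pos: [0.5192, -0.3497, 0.0482]
tool_rot: [[-0.0, 0.01, -1.0], [0.0, -1.0, -0.01], [-1.0, -0.0, 0.0]]
contact_force: [-0.0, 0.1, -1.9]
width: 0.283
shift cm [2.22 0.03 0.12] rot [0.06 0.03 0.02]
pos [ 0.5192 -0.3497  0.0482] yaw -89.44 F [-0.04  0.14 -1.95] w 0.283 t 16.2 q [  2.3  40.8  40.2 103.3 -34.1  48.8 -30.5]
```

View pics/side7.png

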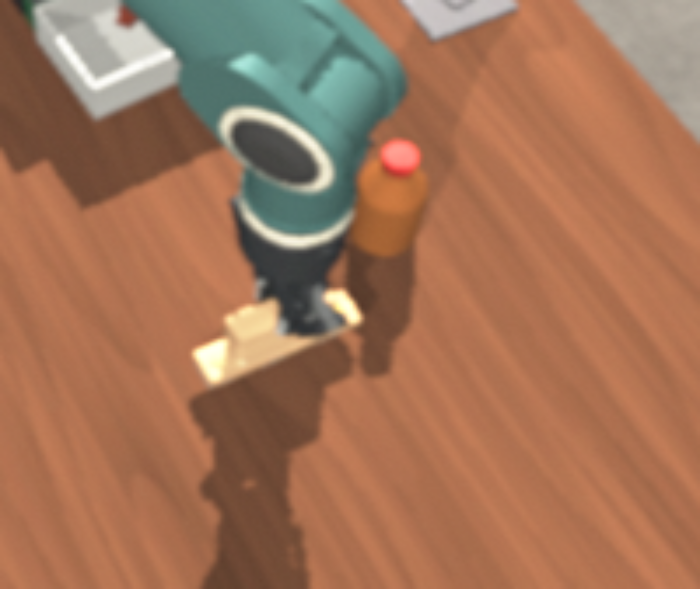

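The scraper is level at about (270,340) in the crop, a little above the bench and clear of the bottle at (395,200). I'll lower it to contact.

```bash
python3 -m crank '[0.6,0,0,0,0,0, 1.2,0,0,0,0,0, 1.7,0,0,0,0,0, 1.9,0,0,0,0,0, 2.0,0,0,0,0,0, 2.0,0,0,0,0,0]'
python3 -m crank '[0.1,0,0,0,0,0, 0.2,0,0,0,0,0, 0.25,0,0,0,0,0, 0.25,0,0,0,0,0]'
```

```text
time: 17.0
ee_pos: [0.519, -0.3503, 0.0286]
tool_rot: [[0.0, 0.009, -1.0], [-0.0, -1.0, -0.009], [-1.0, 0.0, -0.0]]
contact_force: [-0.0, -0.1, -2.2]
width: 0.28
time: 17.5
ee_pos: [0.5191, -0.3505, 0.0269]
tool_rot: [[0.001, 0.009, -1.0], [0.0, -1.0, -0.009], [-1.0, -0.0, -0.001]]
contact_force: [-2.1, 0.8, 6.2]
width: 0.28
```

```bash
python3 -m crank '[0,0,0,0,0,0, 0,0,0,0,0,0, 0,0,0,0,0,0, 0,0,0,0,0,0, 0,0,0,0,0,0, 0,0,0,0,0,0]' 0
python3 -m crank '[-2,0,0,0,0,0, -5,0,0,0,0,0, -9,0,0,0,0,0, -13,0,0,0,0,0, -17,0,0,0,0,0, -21,0,0,0,0,0, -25,0,0,0,0,0, -27,0,0,0,0,0]'
python3 plan.py .48 .117 .30 -86
python3 - <<'E'
from h import *
c=capture("side");cv2.imwrite("pics/side8.png",cv2.resize(c["img"][200:384,220:420],None,fx=3.5,fy=3.2))
E
```

```text
time: 18.25
ee_pos: [0.519, -0.3503, 0.0261]
tool_rot: [[0.0, 0.009, -1.0], [-0.0, -1.0, -0.009], [-1.0, 0.0, -0.0]]
contact_force: [-0.2, 0.2, 0.7]
width: 0.998
time: 19.25
ee_pos: [0.5192, -0.3511, 0.2995]
tool_rot: [[0.004, 0.009, -1.0], [-0.002, -1.0, -0.009], [-1.0, 0.002, -0.004]]
contact_force: [-0.3, 0.5, 0.7]
width: 0.996
shift cm [ -0.14 -46.85   3.52] rot [-3.51 -0.22 -0.1 ]
pos [ 0.5192 -0.3511  0.2995] yaw -89.51 F [-0.34  0.5   0.7 ] w 0.996 t 19.25 q [ -5.7  25.2  51.2  91.4 -20.4  73.  -40.6]
```

View pics/side8.png

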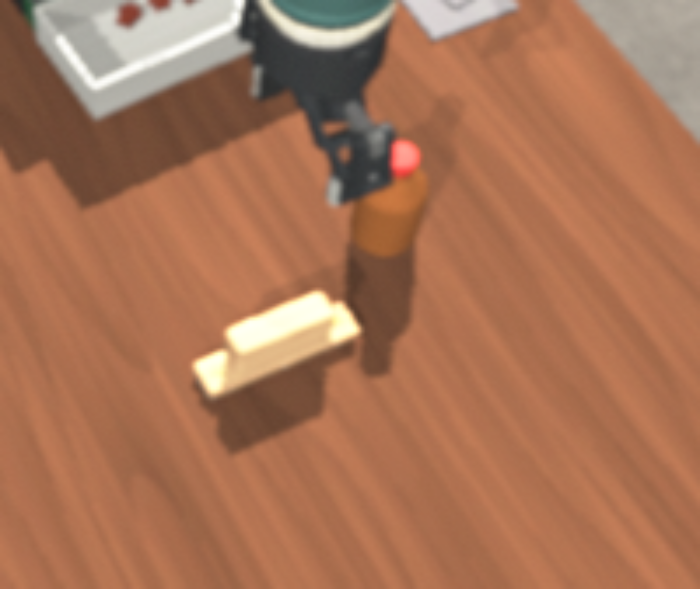

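The scraper stands upright on the bench at (275,345) in the crop, released. Next is the grip.

```bash
python3 -m crank '[0,-3,0.2,-0.5,0,0, 0,-8,0.5,-1,0,0, 0,-14,0.8,-1.5,0,0, 0,-20,1.2,-2,0,0, 0,-26,1.5,-2.5,0,0, 0,-32,1.7,-3,0,0, 0,-38,1.9,-3.5,0,0, 0,-43,2,-3.5,0,0]'
python3 plan.py .4955 .120 .22 -86
python3 - <<'E'
from h import *
c=capture("side");cv2.imwrite("pics/side9.png",cv2.resize(c["img"][80:260,130:340],None,fx=3.5,fy=3.3))
E
```

```text
time: 20.3
ee_pos: [0.4939, 0.0821, 0.2954]
tool_rot: [[-0.001, 0.072, -0.997], [0.0, -0.997, -0.072], [-1.0, -0.0, 0.001]]
contact_force: [1.7, -0.1, -0.2]
width: 0.995
shift cm [ 7.54 -3.77 -0.44] rot [0.13 0.07 0.02]
pos [0.4939 0.0821 0.2954] yaw -85.87 F [ 1.68 -0.12 -0.22] w 0.995 t 20.3 q [-52.4   7.1  43.5 108.   -5.3  67.  -92.9]
```

View pics/side9.png

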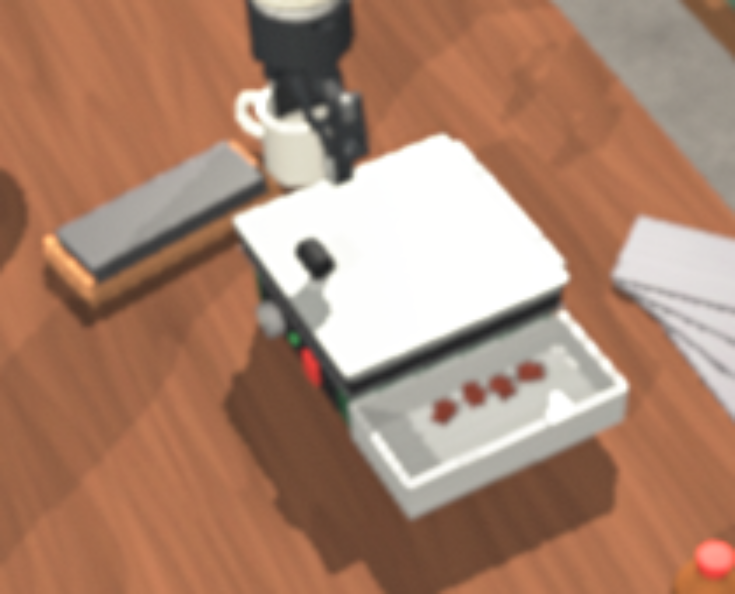

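```bash
python3 - <<'E'
from h import *
c=capture("side");t=capture("top")
print(tri(t,(213,221.5),c,(220,158)), onz(c,[(220,158)],.166),onz(t,[(213,221.5)],.172))
E
python3 -m crank '[0,-1.5,-0.2,0,0,0, 0,-3,-0.4,0,0,0, 0,-3.8,-0.4,0,0,0, 2,-3.8,-0.4,0,0,0, 4,-3.8,-0.4,0,0,0, 6,-3.8,-0.4,0,0,0, 7.5,-3.8,-0.4,0,0,0, 7.5,-3.8,-0.4,0,0,0]'
python3 plan.py .4955 .119 .147 -86
python3 - <<'E'
from h import *
c=capture("side");cv2.imwrite("pics/side10.png",cv2.resize(c["img"][80:260,130:340],None,fx=3.5,fy=3.3))
E
```

```text
[0.49862746 0.12049054 0.16146735] [[0.49861682 0.1165764  0.166     ]] [[0.49571258 0.11964652 0.172     ]]
time: 21.45
ee_pos: [0.4958, 0.1175, 0.2202]
tool_rot: [[-0.002, 0.07, -0.998], [-0.001, -0.998, -0.07], [-1.0, 0.001, 0.002]]
contact_force: [-0.3, 0.2, 1.3]
width: 1.001
shift cm [ 7.32 -0.16  0.01] rot [ 0.    0.11 -0.06]
pos [0.4958 0.1175 0.2202] yaw -86.0 F [-0.34  0.18  1.33] w 1.001 t 21.45 q [-52.4  13.5  41.3 112.2 -10.4  58.1 -92.3]
```

View pics/side10.png

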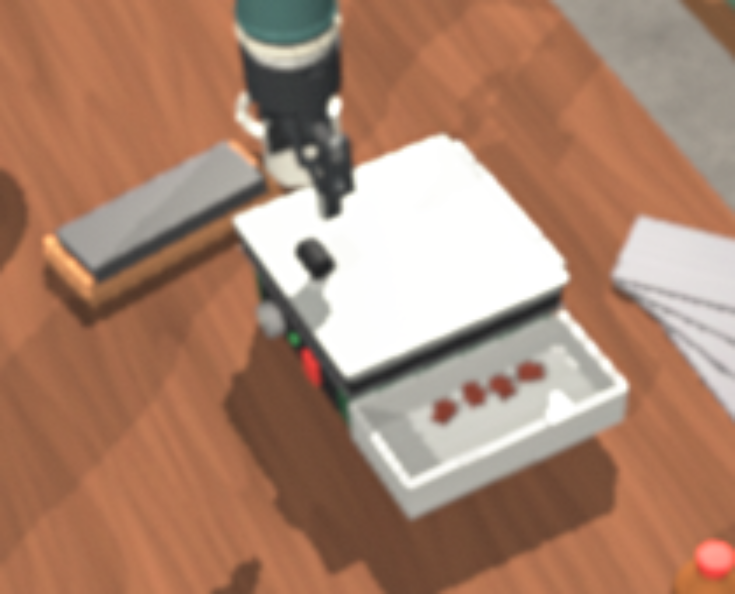

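The gripper is above the barrel at (317,257) in the crop, and two-view triangulation puts the barrel at (0.498, 0.120, 0.161). I'll go down and pinch it by the ends.

```bash
python3 -m crank '[1.5,-0.1,0,0,0,0, 3,-0.2,-0.1,0,0,0, 4.5,-0.2,-0.1,0,0,0, 6,-0.2,-0.1,0,0,0, 7,-0.2,-0.1,0,0,0, 7.2,-0.2,-0.1,0,0,0, 7.2,-0.2,-0.1,0,0,0]'
python3 -m crank '[0,0,0,0,0,0, 0,0,0,0,0,0, 0,0,0,0,0,0, 0,0,0,0,0,0, 0,0,0,0,0,0, 0,0,0,0,0,0]' 1
python3 plan.py .4965 .119 .147 -86
python3 - <<'E'
from h import *
for n in("side","top"):
    c=capture(n);cv2.imwrite(f"pics/{n}11.png",cv2.resize(c["img"][80:260,130:340],None,fx=3.5,fy=3.3))
E
```

```text
time: 22.38
ee_pos: [0.4975, 0.1198, 0.1492]
tool_rot: [[0.0, 0.07, -0.998], [0.0, -0.998, -0.07], [-1.0, -0.0, -0.0]]
contact_force: [0.1, -0.0, -0.6]
width: 1.0
time: 23.12
ee_pos: [0.4973, 0.1198, 0.1491]
tool_rot: [[0.0, 0.07, -0.998], [-0.0, -0.998, -0.07], [-1.0, 0.0, -0.0]]
contact_force: [-0.8, -0.0, -0.3]
width: -0.001
shift cm [0.21 0.08 0.08] rot [ 0.03 -0.   -0.  ]
pos [0.4973 0.1198 0.1491] yaw -85.97 F [-0.85 -0.04 -0.34] w -0.001 t 23.125 q [-49.4  19.7  39.  115.9 -16.1  49.7 -87.5]
```

View pics/side11.png

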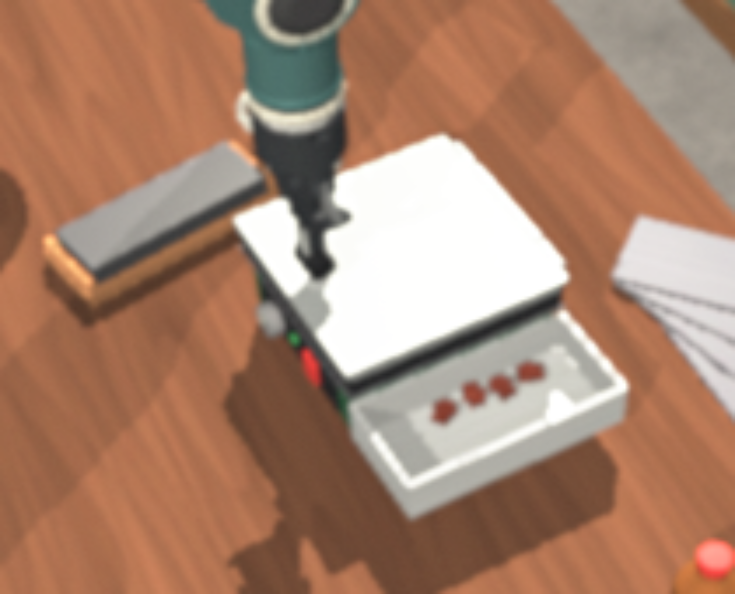

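The gripper reports fully shut, so the pinch missed the barrel. I'll look closer.

```bash
python3 - <<'E'
from h import *
c=capture("side");a=cv2.resize(c["img"][100:190,190:260],None,fx=8,fy=6,interpolation=cv2.INTER_CUBIC)
t=capture("top");b=t["img"][150:260,160:290];b=cv2.resize(b,None,fx=4,fy=4.9)
cv2.imwrite("pics/s12.png",a);cv2.imwrite("pics/t12.png",b)
cv2.imwrite("pics/g0.png",cv2.resize(cv2.imread("pics/side0.png")[100:190,190:260],None,fx=8,fy=6,interpolation=cv2.INTER_CUBIC))
E
```

```text
(no output)
```

View pics/s12.png

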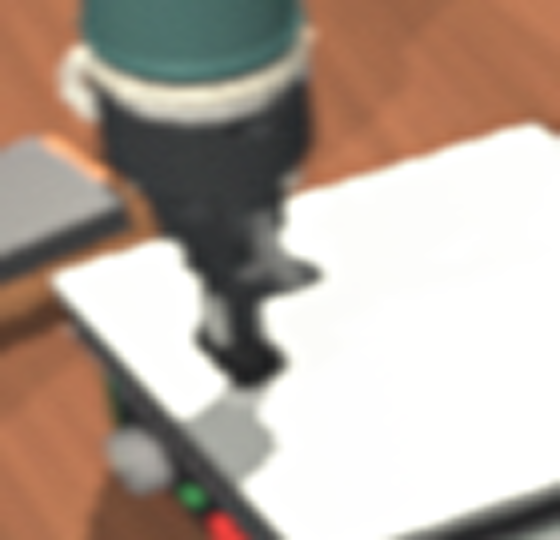

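View pics/t12.png

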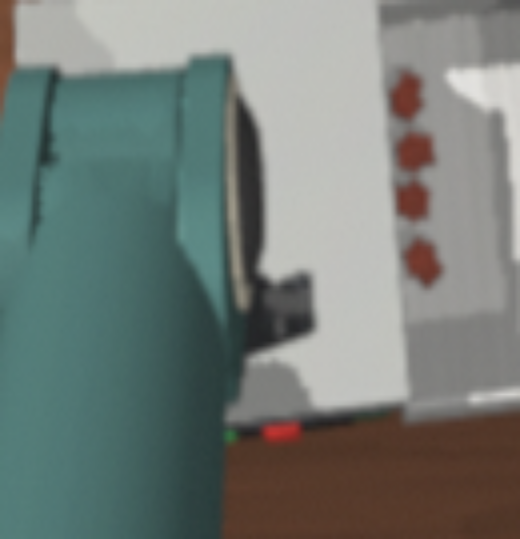

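View pics/g0.png

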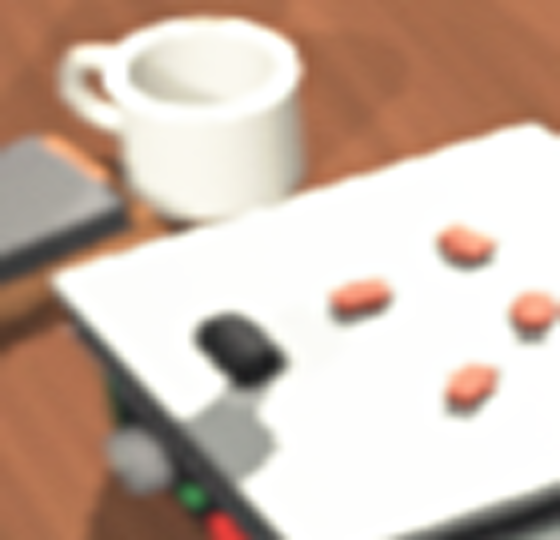

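```bash
python3 - <<'E'
from h import *
s=env.state();p=s["ee_pos"];R=s["tool_rot"]
for n in("side","top"):
    c=capture(n)
    print(n,"cam",(-c["R"].T@c["t"]).round(2))
    for nm,q in(("tcp",p),("grasp",p-R[:,0]*.0187),("+y finger17",p-R[:,1]*.017),("-y finger17",p+R[:,1]*.017),("body",p-R[:,0]*.073)):
        u=cv2.projectPoints(q.reshape(1,3),cv2.Rodrigues(c["R"])[0],c["t"],c["camera_matrix"],np.array(c["dist"]))[0].ravel()
        print(" ",nm,u.round(1),"crop",((u-[190,100])*[8,6]).round() if n=="side" else "")
c=capture("side")
h=cv2.cvtColor(c["img"],cv2.COLOR_BGR2HSV);P,uv=cloud(c)
m=(np.abs(P[:,0]-.5)<.05)&(np.abs(P[:,1]-.12)<.06)&(P[:,2]>.137)&(P[:,2]<.22)
for z0 in np.arange(.137,.22,.01):
    q=P[m&(P[:,2]>=z0)&(P[:,2]<z0+.01)]
    if len(q):print(z0.round(3),len(q),q[:,:2].min(0).round(3),q[:,:2].max(0).round(3))
print(env.state()["width"],env.state()["contact_force"])
E
```

```text
side cam [ 0.18 -0.82  1.27]
  tcp [219.5 161.1] crop [236. 367.]
  grasp [219.1 157. ] crop [233. 342.]
  +y finger17 [217.  157.5] crop [216. 345.]
  -y finger17 [222.1 164.8] crop [257. 389.]
  body [217.9 144.6] crop [223. 267.]
top cam [0.34 0.02 1.18]
  tcp [213.9 222.3] crop 
  grasp [213.1 221.1] crop 
  +y finger17 [206.5 223. ] crop 
  -y finger17 [221.3 221.6] crop 
  body [210.5 217.2] crop 
0.137 10 [0.475 0.067] [0.549 0.149]
0.147 13 [0.487 0.102] [0.507 0.115]
0.157 26 [0.485 0.102] [0.513 0.135]
0.167 44 [0.485 0.1  ] [0.512 0.134]
0.177 13 [0.487 0.105] [0.509 0.127]
0.187 14 [0.486 0.107] [0.506 0.122]
0.197 16 [0.486 0.105] [0.504 0.126]
0.207 9 [0.485 0.103] [0.493 0.129]
0.217 1 [0.487 0.109] [0.487 0.109]
-0.000987438697835357 [-0.09917574 -0.82095016  0.45224641]
```

```bash
python3 -m crank '[0,0,0,0,0,0, 0,0,0,0,0,0, 0,0,0,0,0,0, 0,0,0,0,0,0]' 0
python3 - <<'E'
from h import *
c=capture("side");a=cv2.resize(c["img"][100:190,190:260],None,fx=8,fy=6,interpolation=cv2.INTER_CUBIC)
cv2.imwrite("pics/s13.png",a)
E
```

```text
time: 23.98
ee_pos: [0.4973, 0.1198, 0.1491]
tool_rot: [[0.0, 0.07, -0.998], [0.0, -0.998, -0.07], [-1.0, -0.0, -0.0]]
contact_force: [-0.3, 0.2, -0.2]
width: 0.852
```

View pics/s13.png

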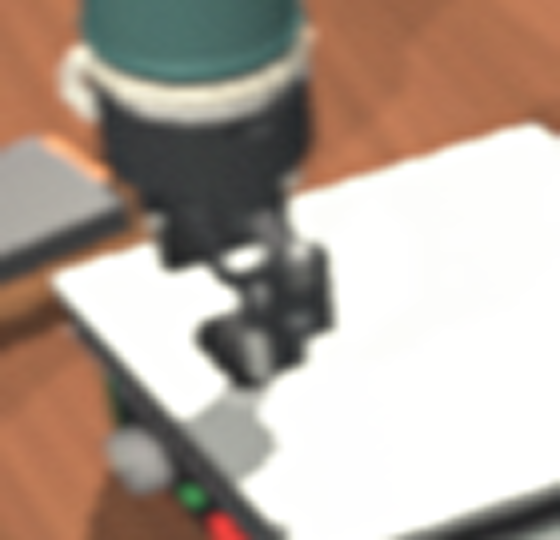

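```bash
python3 -m crank '[0,0,0,0,0,0, 0,0,0,0,0,0]' 0
cat > cl.py <<'E'
from h import *
s=env.state();p=s["ee_pos"];R=s["tool_rot"]
for n in("side","top"):
    c=capture(n);h=cv2.cvtColor(c["img"],cv2.COLOR_BGR2HSV);P,uv=cloud(c)
    L=(P-p)@R  # tool frame: x forward, y jaw, z
    print(n)
    m=(L[:,0]<.013)&(np.abs(L[:,1])<.075)&(np.abs(L[:,2])<.045)
    for y0 in np.arange(-.07,.07,.01):
        q=m&(L[:,1]>=y0)&(L[:,1]<y0+.01)&(L[:,0]>-.07)&(L[:,0]<.011)
        if q.sum():print(" y[%.0f mm]"%(y0*1e3),q.sum(),"x max/95/50 mm",(np.percentile(L[q,0],[100,95,50])*1e3).round(),"z",(np.percentile(L[q,2],[5,95])*1e3).round())
print(s["width"])
E
python3 cl.py
```

```text
time: 24.28
ee_pos: [0.4973, 0.1198, 0.1491]
tool_rot: [[0.0, 0.07, -0.998], [0.0, -0.998, -0.07], [-1.0, -0.0, -0.0]]
contact_force: [0.1, 0.4, 0.1]
width: 1.001
side
 y[-50 mm] 33 x max/95/50 mm [-41. -42. -55.] z [-5. 11.]
 y[-40 mm] 2 x max/95/50 mm [-53. -53. -55.] z [-5.  0.]
 y[-30 mm] 1 x max/95/50 mm [-21. -21. -21.] z [-7. -7.]
 y[-20 mm] 17 x max/95/50 mm [ 11. -10. -24.] z [-8. 12.]
 y[-10 mm] 20 x max/95/50 mm [ -9. -17. -25.] z [-6. 12.]
 y[0 mm] 23 x max/95/50 mm [ -9. -14. -23.] z [-4. 12.]
 y[10 mm] 26 x max/95/50 mm [  1.  -3. -16.] z [-2. 10.]
 y[30 mm] 2 x max/95/50 mm [ 10.   8. -17.] z [10. 23.]
 y[40 mm] 11 x max/95/50 mm [ 11. -17. -59.] z [ 6. 13.]
 y[50 mm] 26 x max/95/50 mm [-50. -51. -60.] z [-8.  9.]
 y[70 mm] 1 x max/95/50 mm [10. 10. 10.] z [-24. -24.]
top
 y[10 mm] 5 x max/95/50 mm [ -8.  -8. -10.] z [ 3. 11.]
 y[40 mm] 3 x max/95/50 mm [-52. -52. -55.] z [12. 12.]
 y[50 mm] 2 x max/95/50 mm [-50. -50. -51.] z [7. 8.]
1.0011262214768704
```

The open finger ends show up in the depth 40-50 mm behind the reported TCP, so they closed above the barrel. I'll lift and measure the shut fingertips against the reported TCP.

```bash
python3 -m crank '[-3,0,0,0,0,0, -6,0,0,0,0,0, -9,0,0,0,0,0, -12,0,0,0,0,0, -12,0,0,0,0,0, -12,0,0,0,0,0]' 1
cat > tip.py <<'E'
from h import *
s=env.state();p=s["ee_pos"];R=s["tool_rot"]
import sys
for n in("side","top"):
    c=capture(n);h=cv2.cvtColor(c["img"],cv2.COLOR_BGR2HSV);P,uv=cloud(c);L=(P-p)@R
    m=(np.abs(L[:,1])<.065)&(np.abs(L[:,2])<.05)&(L[:,0]>-.12)&(L[:,0]<.03)
    print(n,m.sum());
    for x0 in np.arange(-.11,.03,.01):
        q=m&(L[:,0]>=x0)&(L[:,0]<x0+.01)
        if q.sum():print("  x %.0f"%(x0*1e3),q.sum(),"y",(L[q,1].min()*1e3).round(),(L[q,1].max()*1e3).round(),"z",(L[q,2].min()*1e3).round(),(L[q,2].max()*1e3).round())
    f=lambda q:cv2.projectPoints(np.asarray(q).reshape(1,3),cv2.Rodrigues(c["R"])[0],c["t"],c["camera_matrix"],np.array(c["dist"]))[0].ravel()
    u=f(p).round().astype(int);I=c["img"].copy()
    for q,col in((p,(0,0,255)),(p-R[:,0]*.0187,(0,255,0))):
        U=f(q).round().astype(int);I[U[1],U[0]]=col
    a=I[max(u[1]-60,0):u[1]+30,max(u[0]-45,0):u[0]+45];cv2.imwrite(f"pics/tip_{n}{sys.argv[1]}.png",cv2.resize(a,None,fx=6,fy=6,interpolation=cv2.INTER_NEAREST))
print(s["width"],p)
E
python3 tip.py a
```

```text
time: 25.12
ee_pos: [0.4967, 0.1198, 0.2684]
tool_rot: [[-0.001, 0.07, -0.998], [-0.0, -0.998, -0.07], [-1.0, 0.0, 0.001]]
contact_force: [-0.5, -0.7, -0.4]
width: 0.0
side 252
  x -110 35 y -45.0 55.0 z -9.0 17.0
  x -100 44 y -49.0 47.0 z -10.0 18.0
  x -90 28 y -42.0 35.0 z -12.0 13.0
  x -80 21 y -30.0 30.0 z -8.0 13.0
  x -70 7 y -3.0 10.0 z 6.0 11.0
  x -60 18 y -7.0 15.0 z -6.0 11.0
  x -50 22 y -8.0 13.0 z -6.0 11.0
  x -40 18 y -8.0 11.0 z -12.0 11.0
  x -30 1 y 2.0 2.0 z -2.0 -2.0
top 91
  x -110 21 y 34.0 52.0 z 6.0 13.0
  x -100 14 y 30.0 42.0 z 6.0 13.0
  x -90 7 y 29.0 36.0 z 4.0 13.0
  x -80 2 y 30.0 32.0 z 13.0 13.0
0.00047033721083724765 [0.49670067 0.11981598 0.26840265]
```

View pics/tip_sidea.png

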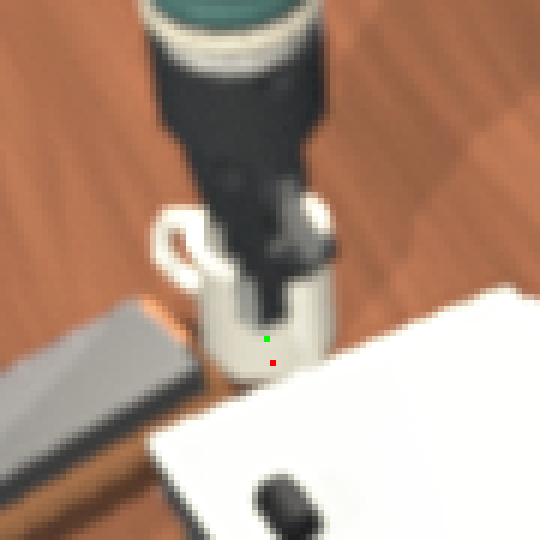

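The tip picture confirms it. The shut fingers end at about (270,325), while the reported TCP (red) projects to (272,362), so the real fingertips are about 30 mm behind the reported TCP along the tool. For the real pads to sit on the barrel, the reported TCP height must be about 0.117 m. I'll open, descend in stages and watch the force.

```bash
python3 -m crank '[1,0,0,0,0,0, 2,0,0,0,0,0, 3,0,0,0,0,0, 4.5,0,0,0,0,0, 6,0,0,0,0,0, 8,0,0,0,0,0, 10,0,0,0,0,0, 10.5,0,0,0,0,0]' 0
python3 -m crank '[0.8,0,0,0,0,0, 1.6,0,0,0,0,0, 2.4,0,0,0,0,0, 3,0,0,0,0,0, 3,0,0,0,0,0]'
python3 tip.py b
```

```text
time: 26.22
ee_pos: [0.4963, 0.1194, 0.1624]
tool_rot: [[-0.002, 0.07, -0.998], [-0.002, -0.998, -0.07], [-1.0, 0.001, 0.003]]
contact_force: [-0.3, 0.3, -0.8]
width: 0.998
time: 26.85
ee_pos: [0.497, 0.1197, 0.1337]
tool_rot: [[-0.001, 0.07, -0.998], [-0.0, -0.998, -0.07], [-1.0, 0.0, 0.001]]
contact_force: [0.2, -0.5, 0.3]
width: 1.001
side 847
  x -110 27 y -34.0 65.0 z -7.0 17.0
  x -100 22 y -52.0 63.0 z -8.0 12.0
  x -90 9 y -52.0 56.0 z 1.0 13.0
  x -80 20 y -54.0 59.0 z -2.0 12.0
  x -70 25 y -51.0 57.0 z -7.0 12.0
  x -60 28 y -51.0 56.0 z -7.0 11.0
  x -50 46 y -46.0 52.0 z -6.0 11.0
  x -40 35 y -19.0 18.0 z -5.0 13.0
  x -30 11 y -5.0 18.0 z 1.0 12.0
  x -20 1 y 15.0 15.0 z 2.0 2.0
  x -10 91 y -60.0 63.0 z -50.0 29.0
  x -0 471 y -65.0 65.0 z -50.0 29.0
  x 10 21 y -63.0 61.0 z -7.0 27.0
  x 20 15 y -55.0 62.0 z 23.0 25.0
top 458
  x -110 31 y 29.0 65.0 z -15.0 18.0
  x -100 21 y 44.0 64.0 z -0.0 13.0
  x -90 6 y 44.0 62.0 z 1.0 13.0
  x -80 1 y 41.0 41.0 z -5.0 -5.0
  x -70 2 y 44.0 46.0 z 11.0 12.0
  x -60 5 y 45.0 54.0 z 6.0 12.0
  x -40 3 y 16.0 17.0 z 8.0 12.0
  x -10 34 y 11.0 63.0 z -48.0 28.0
  x -0 331 y 3.0 65.0 z -50.0 29.0
1.0007133808853859 [0.49699223 0.1196961  0.13366913]
```

View pics/tip_sideb.png

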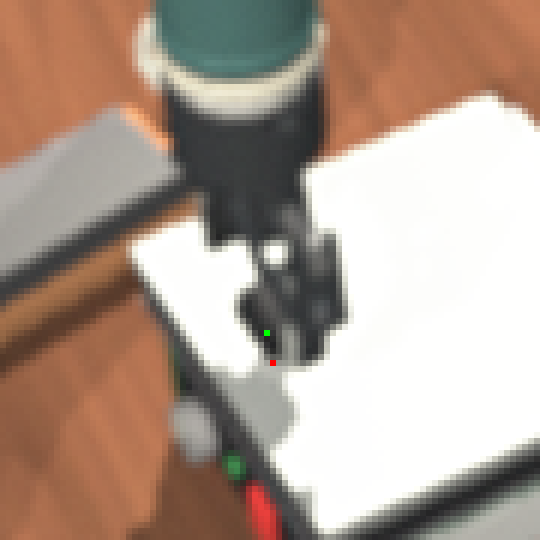

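The near open finger at (300,340) stands outside the barrel end, with its tip level with the barrel top. I'll go 1.6 cm lower and close.

```bash
python3 -m crank '[0.5,0,0,0,0,0, 1,0,0,0,0,0, 1.5,0,0,0,0,0, 1.6,0,0,0,0,0, 1.6,0,0,0,0,0]'
python3 -m crank '[0,0,0,0,0,0, 0,0,0,0,0,0, 0,0,0,0,0,0, 0,0,0,0,0,0, 0,0,0,0,0,0, 0,0,0,0,0,0]' 1
python3 tip.py c | tail -1
```

```text
time: 27.58
ee_pos: [0.4972, 0.1198, 0.118]
tool_rot: [[-0.0, 0.07, -0.998], [-0.0, -0.998, -0.07], [-1.0, 0.0, 0.0]]
contact_force: [0.4, -0.6, -0.6]
width: 0.996
time: 28.32
ee_pos: [0.4972, 0.1204, 0.1182]
tool_rot: [[-0.0, 0.071, -0.997], [0.001, -0.997, -0.071], [-1.0, -0.001, -0.0]]
contact_force: [-1.3, 2.9, 1.2]
width: 0.385
0.38546959125507335 [0.49719124 0.12041492 0.11816035]
```

View pics/tip_sidec.png

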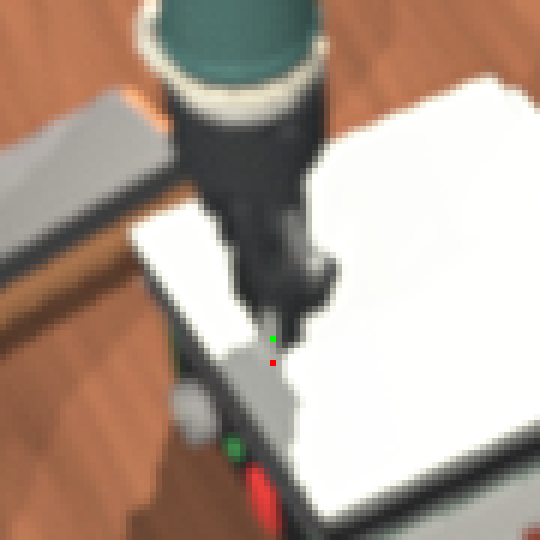

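Opening 0.385 is about 33 mm, so the barrel is held by its ends. Now I'll raise it along the hinge arc (radius 194 mm), keeping the tool vertical so the barrel turns between the pads.

```bash
python3 -m crank '[-0.83,0,-0.17,0,0,0, -1.65,0,-0.37,0,0,0, -2.47,0,-0.61,0,0,0, -3.27,0,-0.88,0,0,0, -4.06,0,-1.19,0,0,0, -4.83,0,-1.53,0,0,0, -5.59,0,-1.91,0,0,0, -6.33,0,-2.32,0,0,0]'
python3 tip.py d | tail -1
```

```text
time: 29.42
ee_pos: [0.5204, 0.122, 0.1808]
tool_rot: [[-0.0, 0.071, -0.998], [-0.0, -0.998, -0.071], [-1.0, 0.0, 0.0]]
contact_force: [4.0, 4.8, -9.9]
width: 0.388
0.38841059291516955 [0.52035259 0.12202774 0.18079799]
```

View pics/tip_sided.png

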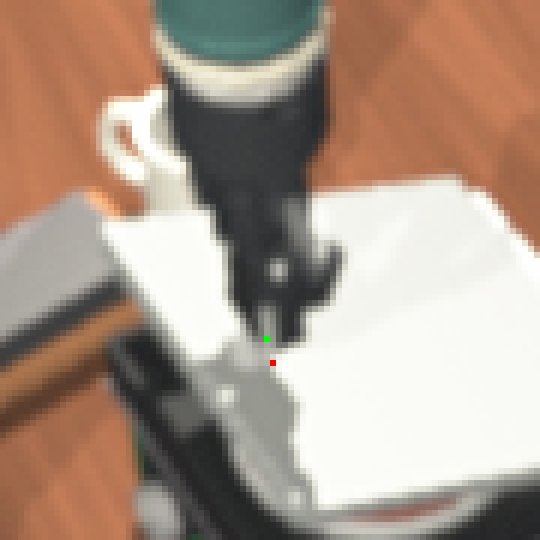

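The cover is rising; it's at about 20° in the picture, with the grip still between the pads at (270,330). I'll continue.

```bash
python3 -m crank '[-0.72,-0.05,-0.44,0,0,0, -1.42,-0.1,-0.91,0,0,0, -2.1,-0.1,-1.41,0,0,0, -2.76,-0.1,-1.94,0,0,0, -3.4,-0.1,-2.5,0,0,0, -4.01,-0.1,-3.08,0,0,0, -4.59,-0.1,-3.7,0,0,0, -5.15,-0.1,-4.34,0,0,0]'
python3 tip.py e | tail -1
```

```text
time: 30.52
ee_pos: [0.5635, 0.1252, 0.2331]
tool_rot: [[-0.001, 0.07, -0.998], [-0.0, -0.998, -0.07], [-1.0, 0.0, 0.001]]
contact_force: [0.7, 1.5, -10.7]
width: 0.385
0.3854020892977184 [0.56346979 0.12519467 0.23305192]
```

View pics/tip_sidee.png

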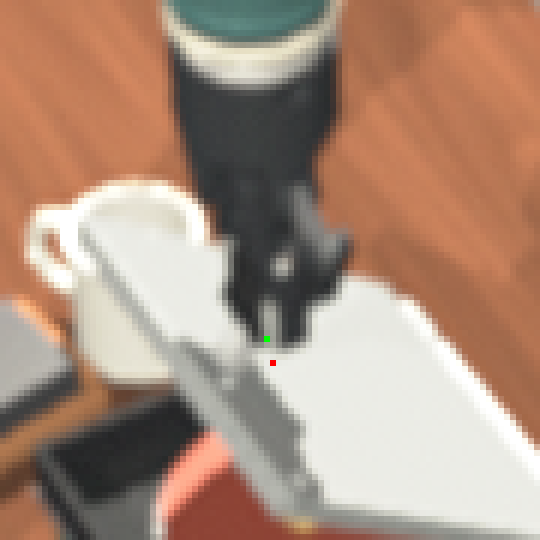

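```bash
python3 -m crank '[-0.53,0,-0.66,0,0,0, -1.03,0,-1.34,0,0,0, -1.5,0,-2.05,0,0,0, -1.93,0,-2.77,0,0,0, -2.34,0,-3.51,0,0,0, -2.71,0,-4.27,0,0,0, -3.05,0,-5.05,0,0,0, -3.36,0,-5.84,0,0,0]'
python3 -m crank '[0,0,0,0,0,0, 0,0,0,0,0,0]'
python3 tip.py f | tail -1; python3 chips.py 14
python3 - <<'E'
from h import *
# cover angle from depth plane
o=np.array([.5765,.127]);t=np.radians(4);A=np.array([[np.cos(t),np.sin(t)],[-np.sin(t),np.cos(t)]])
for n in("side","top"):
    c=capture(n);h=cv2.cvtColor(c["img"],cv2.COLOR_BGR2HSV);P,uv=cloud(c);L=np.c_[(P[:,:2]-o)@A.T,P[:,2]]
    lo=h[uv[:,1],uv[:,0]]
    m=(lo[:,1]<50)&(lo[:,2]>90)&(np.abs(L[:,1])<.105)&(L[:,0]>-.02)&(L[:,0]<.11)&(L[:,2]>.16)&(L[:,2]<.34)
    q=L[m]
    if len(q)<30: print(n,len(q));continue
    for _ in range(6):
        ce=q.mean(0);v=np.linalg.svd(q-ce)[2][2];d=np.abs((q-ce)@v);q=q[d<max(.003,np.median(d)*2)]
    v*=np.sign(v[2]);print(n,len(q),"normal",v.round(3),"cover angle",np.degrees(np.arccos(v[2])).round(1))
s=env.state();print(s["dq"].round(2),s["contact_force"])
E
```

```text
time: 31.62
ee_pos: [0.6223, 0.1295, 0.2668]
tool_rot: [[-0.0, 0.07, -0.998], [-0.0, -0.998, -0.07], [-1.0, 0.0, 0.0]]
contact_force: [-1.4, -2.0, -5.8]
width: 0.381
time: 31.88
ee_pos: [0.6224, 0.1295, 0.2667]
tool_rot: [[0.001, 0.07, -0.998], [0.0, -0.998, -0.07], [-1.0, 0.0, -0.001]]
contact_force: [-1.0, -2.0, -3.7]
width: 0.385
0.3848993871373737 [0.62242027 0.12949436 0.2667399 ]
side [268.  71.] 15 lap xy [ 0.072 -0.026] y rng -0.032 -0.022 zmax 0.467
side [243. 158.] 1359 lap xy [0.003 0.001] y rng -0.076 0.105 zmax 0.124
side [202. 172.] 11 lap xy [-0.103  0.107] y rng 0.098 0.11 zmax 0.007
side [253. 217.] 619 lap xy [-0.045 -0.142] y rng -0.215 0.057 zmax 0.077
side [281. 192.] 30 lap xy [ 0.064 -0.127] y rng -0.137 -0.118 zmax 0.05
side [273. 196.] 29 lap xy [ 0.034 -0.129] y rng -0.141 -0.116 zmax 0.048
side [265. 199.] 26 lap xy [ 0.008 -0.125] y rng -0.135 -0.114 zmax 0.046
side [256. 204.] 26 lap xy [-0.026 -0.129] y rng -0.137 -0.121 zmax 0.048
top [212.  86.] 16 lap xy [ 0.04  -0.052] y rng -0.053 -0.051 zmax 0.602
top [214. 124.] 12 lap xy [ 0.048 -0.04 ] y rng -0.043 -0.038 zmax 0.459
top [261. 169.] 43 lap xy [ 0.064 -0.126] y rng -0.133 -0.118 zmax 0.048
top [219. 199.] 1670 lap xy [-0.02  -0.014] y rng -0.075 0.043 zmax 0.122
top [263. 180.] 46 lap xy [ 0.034 -0.128] y rng -0.137 -0.118 zmax 0.046
top [262. 191.] 46 lap xy [ 0.007 -0.123] y rng -0.132 -0.111 zmax 0.048
top [265. 203.] 47 lap xy [-0.026 -0.127] y rng -0.136 -0.118 zmax 0.049
top [252. 237.] 182 lap xy [-0.105 -0.084] y rng -0.213 0.004 zmax 0.091
top [211. 241.] 14 lap xy [-0.105  0.022] y rng 0.015 0.028 zmax 0.029
side 459 normal [0.835 0.002 0.551] cover angle 56.6
top 826 normal [0.833 0.    0.553] cover angle 56.4
[-0.01 -0.01 -0.04 -0.   -0.03  0.18 -0.02] [-0.25334614 -2.23148038 -4.97894189]
```

View pics/tip_sidef.png

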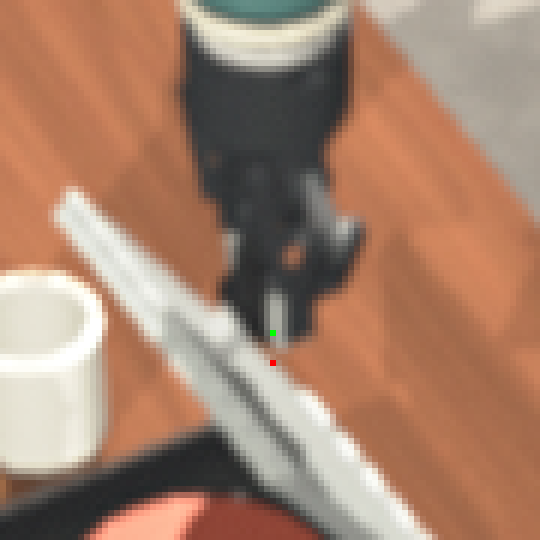

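View pics/side14.png

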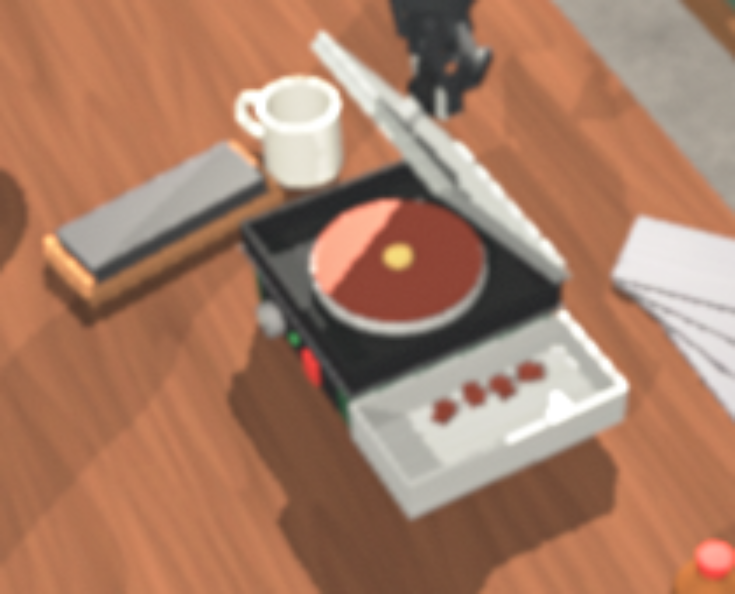

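The cover sits at about 56.5° from both cameras' plane fits, and the chips are unchanged in the tray at (440-530, 370-410). I'll nudge it nearer to 60° and let it settle.

```bash
python3 -m crank '[-0.1,0,-0.2,0,0,0, -0.2,0,-0.45,0,0,0, -0.3,0,-0.65,0,0,0, -0.35,0,-0.8,0,0,0, -0.35,0,-0.8,0,0,0, -0.35,0,-0.8,0,0,0, -0.35,0,-0.8,0,0,0, -0.35,0,-0.8,0,0,0]'
python3 -m crank '[0,0,0,0,0,0, 0,0,0,0,0,0, 0,0,0,0,0,0, 0,0,0,0,0,0]'
cat > ang.py <<'E'
from h import *
o=np.array([.5765,.127]);t=np.radians(4);A=np.array([[np.cos(t),np.sin(t)],[-np.sin(t),np.cos(t)]])
for n in("side","top"):
    c=capture(n);cv2.imwrite(f"pics/{n}15.png",c["img"]);h=cv2.cvtColor(c["img"],cv2.COLOR_BGR2HSV);P,uv=cloud(c);L=np.c_[(P[:,:2]-o)@A.T,P[:,2]]
    lo=h[uv[:,1],uv[:,0]]
    m=(lo[:,1]<50)&(lo[:,2]>90)&(np.abs(L[:,1])<.105)&(L[:,0]>-.02)&(L[:,0]<.11)&(L[:,2]>.16)&(L[:,2]<.34)
    q=L[m]
    for _ in range(6):
        ce=q.mean(0);v=np.linalg.svd(q-ce)[2][2];d=np.abs((q-ce)@v);q=q[d<max(.003,np.median(d)*2)]
    v*=np.sign(v[2]);print(n,"cover angle",np.degrees(np.arccos(v[2])).round(1))
s=env.state();print(s["dq"].round(2),s["contact_force"],s["width"],s["time"])
E
python3 ang.py; python3 m.py|grep -E "foot|ridge|^[st]"
```

```text
time: 33.17
ee_pos: [0.6296, 0.13, 0.2694]
tool_rot: [[-0.001, 0.07, -0.998], [-0.0, -0.998, -0.07], [-1.0, 0.0, 0.001]]
contact_force: [-0.3, -3.2, -13.1]
width: 0.384
time: 33.67
ee_pos: [0.6302, 0.1301, 0.2697]
tool_rot: [[0.001, 0.07, -0.998], [-0.0, -0.998, -0.07], [-1.0, 0.0, -0.001]]
contact_force: [2.1, -2.3, -17.1]
width: 0.381
side cover angle 58.8
top cover angle 58.8
[ 0.02 -0.03 -0.02  0.03  0.02  0.16 -0.02] [  2.29548737  -3.1509932  -17.22715728] 0.38230853269874226 33.775
top cover z 0.1296646951663189 n 77
  foot 228 0.0154 ((0.5191704034805298, -0.3499149978160858), (0.03241286799311638, 0.12836655974388123), 88.76580047607422)
  ridge 295 0.064 ((0.5183333158493042, -0.34995347261428833), (0.025115694850683212, 0.08281716704368591), 89.8458023071289)
side cover z 0.13029533557717907 n 65
  foot 172 0.0157 ((0.5617952346801758, -0.33522990345954895), (0.21931485831737518, 0.07210906594991684), 21.4461669921875)
  ridge 84 0.064 ((0.5711986422538757, -0.33420413732528687), (0.18820562958717346, 0.04586471989750862), 18.96324920654297)
```

View pics/side15.png

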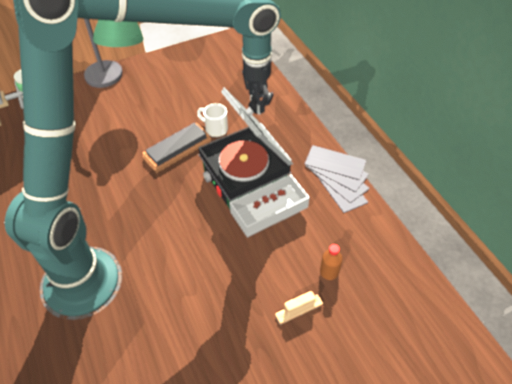

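View pics/top15.png

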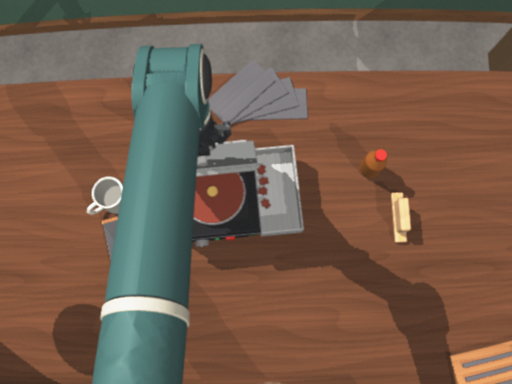

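Both views show the cover held open at 58.8° and the four chips in the tray, at (257-281, 192-204) side and (262-265, 170-203) top. The scraper stands at (300,308) side and (400,218) top, and the bystanders haven't moved. I'll hand the job in.

```bash
python3 -c "
from cell import env
print(env.finish_job());s=env.state();print(s['time'],s['width'],s['contact_force'])"
```

```text
the job is handed in; nothing more can be done
None
the job is handed in; nothing more can be done
```

The job is done and handed in at about 34 s of the 72 s; the environment gave no verdict. I wiped all four chips into the tray in one stroke with the scraper, then stood the scraper back upright on the bench. I then pinched the cover's grip by its ends, raised the cover, and left it held there.

**Last checks**
- **Cover:** both cameras measure it 58.8° open, with the joints at rest. The gripper opening reads 0.38, about 33 mm, which fits the 34 mm barrel.
- **Chips:** all four lie on the tray floor in both views, with their tops about 47 mm above the bench.
- **Scraper:** it stands free and level at about (0.519, -0.350), clear of the machine.
- **Bystanders:** the whetstone, bottle and mug look unmoved. I checked this by eye only.

**What went wrong or disagreed**
- **First grip attempt:** it closed on air above the barrel. The cameras showed the real fingertips about 30 mm behind the reported TCP, so I went about 30 mm lower and the second try held. The same offset means the scraper was held nearer the top of its handle than planned, but it did not slip.
- **Cover angle:** raising it along the planned arc gave 56.5° instead of 60°, so I nudged it up.
- **Holding force:** the wrist reads about 17 N while holding, more than the cover's weight explains.

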